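# Latch coupling heads onto ball studs on the gauge bar

## Task

Set up the waiting coupling heads on the gauge bar for checking: pull the chest drawer out to its stop, and for every head take a ball stud from it and seat its tapered shank fully home and upright in a socket of the bar. Leave any spare stud in the drawer and shut the drawer again. Lower each head fully onto its ball with its tail level on the rest and press its latch lever right down, without disturbing the dial indicator lying behind the bar.

Things in the scene. Friction and masses are not known exactly. Their poses are not given: they have to be found in the camera images.
- gauge_bar: Grey cast gauge bar, base 200 x 280 x 14 mm, fixed. Origin on the bench under the middle of three steel bosses (52 mm wide, 60 high, tapered hole in the top) in a row along its y, 100 mm apart. Its x points from the bosses to a rest wall 135 mm away, parallel to the row: 14 mm thick, 274 long, flat top edge 83 mm above the bench, on which the tails of the heads lie.
- socket_1 (a point): Mouth of tapered socket 1 of the gauge bar (at +y, left): on the hole's axis, in the boss's top face, 60 mm above the bench. The hole is 29 mm wide at the mouth and narrows at 10 degrees a side to 13 mm, 46 mm below. All three sockets are alike.
- socket_2 (a point): Mouth of tapered socket 2 of the gauge bar (middle): on the hole's axis, in the boss's top face, 60 mm above the bench. The hole is 29 mm wide at the mouth and narrows at 10 degrees a side to 13 mm, 46 mm below. All three sockets are alike.
- socket_3 (a point): Mouth of tapered socket 3 of the gauge bar (at -y, right): on the hole's axis, in the boss's top face, 60 mm above the bench. The hole is 29 mm wide at the mouth and narrows at 10 degrees a side to 13 mm, 46 mm below. All three sockets are alike.
- drawer (a joint): Drawer of the wooden stud chest (178 deep, 206 wide, 140 mm high, fixed to the bench): 0 shut, 0.152 m fully out at its stop; slides along the chest's front direction; about 2 N of friction, stays where it is left.
- drawer_handle (a point): Middle of the drawer's bar handle (moves with the drawer): level round steel bar 110 mm long, 10 mm thick, along the point's y axis, 42 mm in front of the drawer front, 120 mm above the bench (chest top 140 mm). The point's -x axis is the way the drawer slides out.
- drawer_block (a point): Top centre of the wooden block in the drawer (moves with it), 61.5 mm above the bench, at the middle of three 32 mm holes in a row along this point's y, 65 mm apart, where the studs stand with their collars on the block. The drawer front is 66 mm to -x of the row and reaches 128 mm above the bench; fully out, the row is 74 mm in front of the chest.
- stud_1: Steel ball stud 1 of three alike, 103 mm tall, 0.4 kg, upright in the drawer block at the start. Origin: centre of its lower end, z up. Oiled tapered shank 45 mm long, 14 mm thick at the bottom, 30 at the top; then a collar 38 wide, 8 high, a neck 18 thick, a 40 mm ball centred 83 mm above the origin. Home in a socket, the origin is 42 mm below the mouth, the collar 3 mm above the boss.
- stud_2: Steel ball stud 2 of three alike, 103 mm tall, 0.4 kg, upright in the drawer block at the start. Origin: centre of its lower end, z up. Oiled tapered shank 45 mm long, 14 mm thick at the bottom, 30 at the top; then a collar 38 wide, 8 high, a neck 18 thick, a 40 mm ball centred 83 mm above the origin. Home in a socket, the origin is 42 mm below the mouth, the collar 3 mm above the boss.
- stud_3: Steel ball stud 3 of three alike, 103 mm tall, 0.4 kg, upright in the drawer block at the start. Origin: centre of its lower end, z up. Oiled tapered shank 45 mm long, 14 mm thick at the bottom, 30 at the top; then a collar 38 wide, 8 high, a neck 18 thick, a 40 mm ball centred 83 mm above the origin. Home in a socket, the origin is 42 mm below the mouth, the collar 3 mm above the boss.
- head_1: Steel coupling head 1 (all alike), 0.56 kg, absent in some starts. Origin: underside, mid line, 60 mm behind the cup's axis; x from cup to tail (end at +86 mm), z up. Cup 59 mm wide, 46 high. Neck: channel 36 mm wide and high, x -30 to +86; grip it across y, 24 mm up at x = +44, behind the lever, clear of the rest wall. Mass centre near x = 0. On its ball it is level, underside at z = 83 mm.
- cup_1 (a point): Point in the cup of head 1 where the centre of the ball comes when the cup is fully down on it: on the cup's axis, 18 mm above the underside. The cup is open below, 44 mm wide inside (ball 40 mm) with a flared mouth 52 mm wide.
- lever_1 (a joint): Latch lever of head 1: 0 raised (open), 0.50 rad right down, flat along the neck, its pawl hooked under the ball. Pivot pin across the head, 30 mm behind the cup's axis, 44 mm above the underside. Stiff: about 3 N at its end; stays where it is left. It must be up while the cup goes over the ball.
- lever_1_tip (a point): Top of head 1's latch lever near its end, where to press; 39 mm from the pivot. The lever is a steel strip 22 mm wide, 46 long, from the pivot towards the tail, sloping up 0.5 rad when open; when down, this point is 50 mm above the head's underside and 69 mm behind the cup's axis.
- head_2: Steel coupling head 2 (all alike), 0.56 kg, absent in some starts. Origin: underside, mid line, 60 mm behind the cup's axis; x from cup to tail (end at +86 mm), z up. Cup 59 mm wide, 46 high. Neck: channel 36 mm wide and high, x -30 to +86; grip it across y, 24 mm up at x = +44, behind the lever, clear of the rest wall. Mass centre near x = 0. On its ball it is level, underside at z = 83 mm.
- cup_2 (a point): Point in the cup of head 2 where the centre of the ball comes when the cup is fully down on it: on the cup's axis, 18 mm above the underside. The cup is open below, 44 mm wide inside (ball 40 mm) with a flared mouth 52 mm wide.
- lever_2 (a joint): Latch lever of head 2: 0 raised (open), 0.50 rad right down, flat along the neck, its pawl hooked under the ball. Pivot pin across the head, 30 mm behind the cup's axis, 44 mm above the underside. Stiff: about 3 N at its end; stays where it is left. It must be up while the cup goes over the ball.
- lever_2_tip (a point): Top of head 2's latch lever near its end, where to press; 39 mm from the pivot. The lever is a steel strip 22 mm wide, 46 long, from the pivot towards the tail, sloping up 0.5 rad when open; when down, this point is 50 mm above the head's underside and 69 mm behind the cup's axis.
- head_3: Steel coupling head 3 (all alike), 0.56 kg, absent in some starts. Origin: underside, mid line, 60 mm behind the cup's axis; x from cup to tail (end at +86 mm), z up. Cup 59 mm wide, 46 high. Neck: channel 36 mm wide and high, x -30 to +86; grip it across y, 24 mm up at x = +44, behind the lever, clear of the rest wall. Mass centre near x = 0. On its ball it is level, underside at z = 83 mm.
- cup_3 (a point): Point in the cup of head 3 where the centre of the ball comes when the cup is fully down on it: on the cup's axis, 18 mm above the underside. The cup is open below, 44 mm wide inside (ball 40 mm) with a flared mouth 52 mm wide.
- lever_3 (a joint): Latch lever of head 3: 0 raised (open), 0.50 rad right down, flat along the neck, its pawl hooked under the ball. Pivot pin across the head, 30 mm behind the cup's axis, 44 mm above the underside. Stiff: about 3 N at its end; stays where it is left. It must be up while the cup goes over the ball.
- lever_3_tip (a point): Top of head 3's latch lever near its end, where to press; 39 mm from the pivot. The lever is a steel strip 22 mm wide, 46 long, from the pivot towards the tail, sloping up 0.5 rad when open; when down, this point is 50 mm above the head's underside and 69 mm behind the cup's axis.
- dial_indicator: Dial indicator, 107 x 57 x 19 mm, a bystander; its body centre. Leave it where it lies.

How it is judged:
On the way:
1. the drawer has been pulled out to its stop (value of joint drawer above 0.146 m), for 0.2 s.
At the end, for the whole second after the job is handed in: Drawer within 12 mm of shut. Each head: cup within 6 mm of a ball and of a socket's axis, 35-46 mm over its mouth, level to 0.06 rad, lever past 0.44 rad, at rest. Each stud: under a head and home in a socket (4 mm, 0.05 rad, end 38 mm or more below the mouth), or standing in the drawer block (value of joint each of lever_1, lever_2, lever_3 above 0.44 rad and angle between each of head_1, head_2, head_3's own z axis and vertical below 0.06 rad and linear speed of each of head_1, head_2, head_3 below 0.02 m/s and ((horizontal distance between cup_1 and socket_1 below 0.006 m and z of cup_1 in the frame of socket_1 between 0.035 and 0.046 m) or (horizontal distance between cup_1 and socket_2 below 0.006 m and z of cup_1 in the frame of socket_2 between 0.035 and 0.046 m) or (horizontal distance between cup_1 and socket_3 below 0.006 m and z of cup_1 in the frame of socket_3 between 0.035 and 0.046 m)) and ((horizontal distance between cup_1 and stud_1 below 0.006 m and z of cup_1 in the frame of stud_1 between 0.078 and 0.089 m) or (horizontal distance between cup_1 and stud_2 below 0.006 m and z of cup_1 in the frame of stud_2 between 0.078 and 0.089 m) or (horizontal distance between cup_1 and stud_3 below 0.006 m and z of cup_1 in the frame of stud_3 between 0.078 and 0.089 m)) and ((horizontal distance between cup_2 and socket_1 below 0.006 m and z of cup_2 in the frame of socket_1 between 0.035 and 0.046 m) or (horizontal distance between cup_2 and socket_2 below 0.006 m and z of cup_2 in the frame of socket_2 between 0.035 and 0.046 m) or (horizontal distance between cup_2 and socket_3 below 0.006 m and z of cup_2 in the frame of socket_3 between 0.035 and 0.046 m)) and ((horizontal distance between cup_2 and stud_1 below 0.006 m and z of cup_2 in the frame of stud_1 between 0.078 and 0.089 m) or (horizontal distance between cup_2 and stud_2 below 0.006 m and z of cup_2 in the frame of stud_2 between 0.078 and 0.089 m) or (horizontal distance between cup_2 and stud_3 below 0.006 m and z of cup_2 in the frame of stud_3 between 0.078 and 0.089 m)) and ((horizontal distance between cup_3 and socket_1 below 0.006 m and z of cup_3 in the frame of socket_1 between 0.035 and 0.046 m) or (horizontal distance between cup_3 and socket_2 below 0.006 m and z of cup_3 in the frame of socket_2 between 0.035 and 0.046 m) or (horizontal distance between cup_3 and socket_3 below 0.006 m and z of cup_3 in the frame of socket_3 between 0.035 and 0.046 m)) and ((horizontal distance between cup_3 and stud_1 below 0.006 m and z of cup_3 in the frame of stud_1 between 0.078 and 0.089 m) or (horizontal distance between cup_3 and stud_2 below 0.006 m and z of cup_3 in the frame of stud_2 between 0.078 and 0.089 m) or (horizontal distance between cup_3 and stud_3 below 0.006 m and z of cup_3 in the frame of stud_3 between 0.078 and 0.089 m)) and ((x of stud_1 in the frame of drawer_block between -0.01 and 0.01 m and y of stud_1 in the frame of drawer_block between -0.08 and 0.08 m and z of stud_1 in the frame of drawer_block below -0.03 m and angle between stud_1's own z axis and vertical below 0.15 rad) or (((horizontal distance between stud_1 and socket_1 below 0.004 m and z of stud_1 in the frame of socket_1 below -0.038 m and angle between stud_1's own z axis and vertical below 0.05 rad) or (horizontal distance between stud_1 and socket_2 below 0.004 m and z of stud_1 in the frame of socket_2 below -0.038 m and angle between stud_1's own z axis and vertical below 0.05 rad) or (horizontal distance between stud_1 and socket_3 below 0.004 m and z of stud_1 in the frame of socket_3 below -0.038 m and angle between stud_1's own z axis and vertical below 0.05 rad)) and ((horizontal distance between cup_1 and stud_1 below 0.006 m and z of cup_1 in the frame of stud_1 between 0.078 and 0.089 m) or (horizontal distance between cup_2 and stud_1 below 0.006 m and z of cup_2 in the frame of stud_1 between 0.078 and 0.089 m) or (horizontal distance between cup_3 and stud_1 below 0.006 m and z of cup_3 in the frame of stud_1 between 0.078 and 0.089 m)))) and ((x of stud_2 in the frame of drawer_block between -0.01 and 0.01 m and y of stud_2 in the frame of drawer_block between -0.08 and 0.08 m and z of stud_2 in the frame of drawer_block below -0.03 m and angle between stud_2's own z axis and vertical below 0.15 rad) or (((horizontal distance between stud_2 and socket_1 below 0.004 m and z of stud_2 in the frame of socket_1 below -0.038 m and angle between stud_2's own z axis and vertical below 0.05 rad) or (horizontal distance between stud_2 and socket_2 below 0.004 m and z of stud_2 in the frame of socket_2 below -0.038 m and angle between stud_2's own z axis and vertical below 0.05 rad) or (horizontal distance between stud_2 and socket_3 below 0.004 m and z of stud_2 in the frame of socket_3 below -0.038 m and angle between stud_2's own z axis and vertical below 0.05 rad)) and ((horizontal distance between cup_1 and stud_2 below 0.006 m and z of cup_1 in the frame of stud_2 between 0.078 and 0.089 m) or (horizontal distance between cup_2 and stud_2 below 0.006 m and z of cup_2 in the frame of stud_2 between 0.078 and 0.089 m) or (horizontal distance between cup_3 and stud_2 below 0.006 m and z of cup_3 in the frame of stud_2 between 0.078 and 0.089 m)))) and ((x of stud_3 in the frame of drawer_block between -0.01 and 0.01 m and y of stud_3 in the frame of drawer_block between -0.08 and 0.08 m and z of stud_3 in the frame of drawer_block below -0.03 m and angle between stud_3's own z axis and vertical below 0.15 rad) or (((horizontal distance between stud_3 and socket_1 below 0.004 m and z of stud_3 in the frame of socket_1 below -0.038 m and angle between stud_3's own z axis and vertical below 0.05 rad) or (horizontal distance between stud_3 and socket_2 below 0.004 m and z of stud_3 in the frame of socket_2 below -0.038 m and angle between stud_3's own z axis and vertical below 0.05 rad) or (horizontal distance between stud_3 and socket_3 below 0.004 m and z of stud_3 in the frame of socket_3 below -0.038 m and angle between stud_3's own z axis and vertical below 0.05 rad)) and ((horizontal distance between cup_1 and stud_3 below 0.006 m and z of cup_1 in the frame of stud_3 between 0.078 and 0.089 m) or (horizontal distance between cup_2 and stud_3 below 0.006 m and z of cup_2 in the frame of stud_3 between 0.078 and 0.089 m) or (horizontal distance between cup_3 and stud_3 below 0.006 m and z of cup_3 in the frame of stud_3 between 0.078 and 0.089 m)))) and value of joint drawer below 0.012 m); the robot touches nothing.
It fails at once if the dial indicator is moved more than 4 cm (distance of dial_indicator from where it was at the start of the episode above 0.04 m).
Of head_1, head_2, head_3 only 2 to 3 are there at a start; the rules pass over those that are not, and their reading is None.
At some moment in a run one of head_1, head_2, head_3 may be knocked a few centimetres aside while the robot is not near it.
It also fails if it takes over 210 s, if anything falls off the work surface, if the arm or the gripper's body presses on something with over 40 N, if the wrist force passes 120 N, or if a joint passes its speed limit or range.

## Robot

A 6-joint arm with a two-finger parallel gripper is mounted at the origin on a cart in front of the work surface, level with it; the furniture and walls round the work are solid. World frame = base frame: x ahead of the robot, y to its left, z up, the work surface at z = 0. Lengths are in m, angles in rad, forces in N, time in s.
With the tool pointing down it reaches from about 0.375 to 0.75 m from the base axis. Payload 9 kg.
Tool frame: the origin (TCP) lies between the finger pads; the fingertips stand 25 mm ahead of it and the grasp point (between the pads) lies 6 mm ahead of it; z points along the fingers, y is the line along which they close (so a half turn about z gives the same grasp; the last joint's range is limited). The gripper opens to 85 mm and grips with 20 to 120 N. Pads are 22 mm wide; open, the fingers measure 114 mm over their backs; the gripper's body (76 mm by 85 mm) begins 54 mm behind the grasp point. The pads swing forward as they close: fully open they stand 13 mm farther back than shut.
Start: joints at [-1.554, 0.104, 0.097, 1.564, 0, 1.353], TCP at [0.14, -0.584, 0.256] pointing down, gripper open.
Joint ranges: [-2.99, 2.99], [-0.84, 1.86], [-1.1, 1.16], [-1.84, 2.11], [-1.51, 1.56], [-3.14, 3.14]. Speed limits (rad/s): [2.22, 2.22, 2.57, 3.14, 3.14, 3.14].

## Interface

Orientations are given as [roll, pitch, yaw] about the fixed x, y, z axes, in that order (R = Rz(yaw) Ry(pitch) Rx(roll)).
In Python, from cell import arm gives the robot as it stands. The module is installed in compiled form; this text tells all that it offers.
- The arm moves only by the shell command python3 -m pendant 'ROWS' [FORCE]. ROWS is JSON, a list of rows, each a list of 7 numbers: the shift along the tool's x, y, z in m, then the turn, a rotation vector about the tool's x, y, z in degrees, then the opening, from -1 (shut) to 1 (fully open). A call has 1 to 20 rows; each row shifts and turns the commanded pose from where the row before left it, along the tool's axes as they then stand; what a row does not reach is not made up. A row lasts 1/10 s, in which the tool goes at most 50 mm and 8.59 degrees, less where a joint would pass 70% of its speed; a pose out of reach is approached as far as the arm can. A call with a gripper value outside its range is refused whole. The fingers move at their own pace and stop on an object; FORCE is the grip in N (left out, the last holds). Time passes only in rows, so rows that do not move let the fingers close. It gives the time, the measured TCP pose, the force, the opening and the grip force at its end, in the units of the state.
- arm.read_state(): the state, without advancing time (a new reading comes with each control period).
- arm.capture(name): name is "scene" or "side" or "wrist"; returns a dict with "color" (420x560x3 uint8, red, green, blue), "range_z" (420x560 float32, m along the optical axis (not along the pixel's ray), 0 where there is no reading), "fx", "fy", "cx", "cy" (pixels), "view" (4x4, takes a point from world to camera coordinates); the wrist camera has in their place "hand_eye" (4x4, takes a point from camera to tool coordinates, whose origin is the TCP and whose axes are the flange's). Camera axes: x right, y down, z forward; pixel columns grow to the right and rows downward; lengths in m; the calibration is good to about 2 mm. A picture is of the moment at which its call begins: read the wrist's pose just before it.
- arm.sign_off(): hands the job in; it is judged then, once.
Trained networks look in a picture, given as the dict that the camera call returned (one of the last four; its "shot" number tells which), for a name from the list of things; names that differ only in an ending like _2 or _b are one class to them, and where a whole thing is asked for, a point or a joint stands for the part that bears it (a point fixed in the world has none). Each returns a list of dicts, best first, with "p" (0 to 1); they miss things now and then, are a little off and sometimes report something else, mostly with a low value. They report only what shows in the picture. A call takes as long as a camera call.
- arm.masks_of(label, picture): "region" (420x560 bool, what is visible of it).
- arm.tip_of(label, picture): "position" ([x, y, z] in m, in the coordinates of the camera as it stood for that picture, good to about 4 mm: a listed point, or the origin of a listed thing).
The state is a dict: "t": time; "joint_positions": joint angles; "joint_vel": joint speeds; "joint_efforts": joint torques, N m; "tool_pos": TCP position; "ee_rot": TCP orientation; "ft_force": force on the tool from outside, world axes, zero at the start; "moment": the same for the moment, N m; "finger_gap": opening from 0.0 (shut) to 1.0 (fully open); "grasp_force": force on a finger pad.
Only numpy, scipy, OpenCV 4.12 (cv2) and the standard library are available. Lean on these libraries where they do the work, as an engineer would, in place of code of your own. Each camera call takes 0.05 s, during which the arm holds its last target. There are 200 camera calls.

## Working session

There is one attempt and no reset: what is moved stays moved. The work goes in short steps, Python scripts to look and compute and a shell command to move; the robot and the scene stay as the last step left them, time stands still between calls to the robot, and variables do not carry over. Pictures are saved under pics/ and viewed, at most 14 in all, crops included, and the job is handed in when it is done.

```bash
mkdir -p pics; cat > h.py <<'E'
import numpy as np, cv2
from cell import arm
from scipy.spatial.transform import Rotation as R
def Tt(s=None):
    s=s or arm.read_state(); T=np.eye(4); T[:3,:3]=R.from_euler('xyz',s['ee_rot']).as_matrix(); T[:3,3]=s['tool_pos']; return T
def cap(n):
    T=Tt(); c=arm.capture(n)
    c['c2w']=T@np.array(c['hand_eye']) if n=='wrist' else np.linalg.inv(c['view'])
    return c
def save(c,f): cv2.imwrite('pics/'+f,c['color'][:,:,::-1])
def tips(l,c,pm=0.3):
    return [(round(d['p'],2),np.round((c['c2w']@np.r_[d['position'],1])[:3],4)) for d in arm.tip_of(l,c) if d['p']>pm]
def cloud(c,m=None):
    z=c['range_z']; ok=z>0
    if m is not None: ok=ok&m
    v,u=np.nonzero(ok); z=z[v,u]
    P=np.c_[(u-c['cx'])/c['fx']*z,(v-c['cy'])/c['fy']*z,z,np.ones(len(z))]
    return (c['c2w']@P.T).T[:,:3]
def st():
    s=arm.read_state(); T=Tt(s)
    print('t',round(s['t'],2),'pos',np.round(s['tool_pos'],4),'rpy',np.round(np.degrees(s['ee_rot']),2),'F',np.round(s['ft_force'],1),'gap',round(s['finger_gap'],3),'gf',round(s['grasp_force'],1)); return T
E
cat > a.py <<'E'
from h import *
T=st(); print(np.round(T[:3,:3],3), np.round(arm.read_state()['joint_positions'],3))
for n in ['scene','side']:
    c=cap(n); save(c,n+'0.png'); print(n,np.round(c['c2w'],3).tolist())
    for l in ['socket_1','gauge_bar','drawer_handle','drawer_block','head_1','cup_1','lever_1_tip','stud_1','dial_indicator']:
        print(l,[ (p,x.tolist()) for p,x in tips(l,c,.2)])
E
python3 a.py
```

```text
t 0.0 pos [ 0.1396 -0.5832  0.2556] rpy [-1.7993e+02 -2.0000e-02  1.3450e+01] F [ 0.  -0.2 -1.1] gap 1.0 gf 0.0
[[ 0.973  0.233 -0.   ]
 [ 0.233 -0.973  0.001]
 [ 0.    -0.001 -1.   ]] [-1.554  0.105  0.096  1.564  0.     1.353]
scene [[0.917, 0.35, -0.193, 0.755], [0.4, -0.812, 0.425, -0.503], [-0.008, -0.466, -0.884, 1.11], [0.0, 0.0, 0.0, 1.0]]
socket_1 [(0.87, [0.5079, -0.0278, 0.0627]), (0.84, [0.5072, -0.1261, 0.062]), (0.77, [0.5109, 0.0733, 0.0613])]
gauge_bar [(0.79, [0.5084, -0.0276, -0.0004]), (0.53, [0.4551, -0.3168, 0.0])]
drawer_handle []
drawer_block []
head_1 [(0.78, [0.3655, -0.3058, -0.0017]), (0.69, [0.4548, -0.317, -0.0029]), (0.57, [0.5391, -0.3205, -0.0016])]
cup_1 [(0.84, [0.3594, -0.3705, 0.0161]), (0.65, [0.5341, -0.3818, 0.0192]), (0.62, [0.4518, -0.3789, 0.0145])]
lever_1_tip [(0.51, [0.3604, -0.3066, 0.0697])]
stud_1 []
dial_indicator []
side [[0.835, -0.189, 0.517, -0.029], [-0.55, -0.323, 0.77, -0.869], [0.022, -0.927, -0.374, 0.483], [0.0, 0.0, 0.0, 1.0]]
socket_1 [(0.84, [0.5062, -0.1272, 0.0558])]
gauge_bar []
drawer_handle [(0.68, [0.5361, -0.3236, 0.0671])]
drawer_block []
head_1 [(0.96, [0.4543, -0.318, -0.0009]), (0.72, [0.3617, -0.3142, 0.0]), (0.65, [0.5421, -0.3233, -0.0037])]
cup_1 [(0.72, [0.3657, -0.377, 0.0173]), (0.57, [0.5353, -0.3814, 0.0176]), (0.56, [0.4487, -0.3843, 0.0132])]
lever_1_tip [(0.55, [0.3601, -0.3097, 0.0635])]
stud_1 []
dial_indicator []
```

View pics/scene0.png

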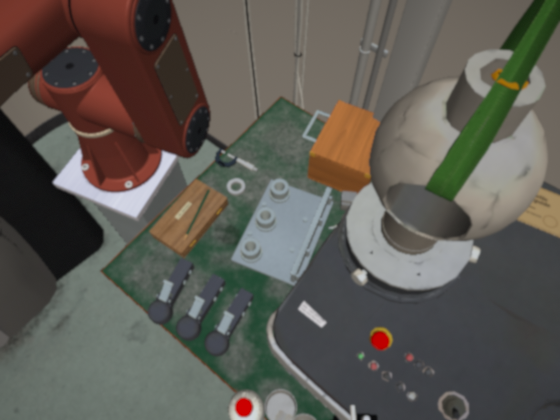

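View pics/side0.png

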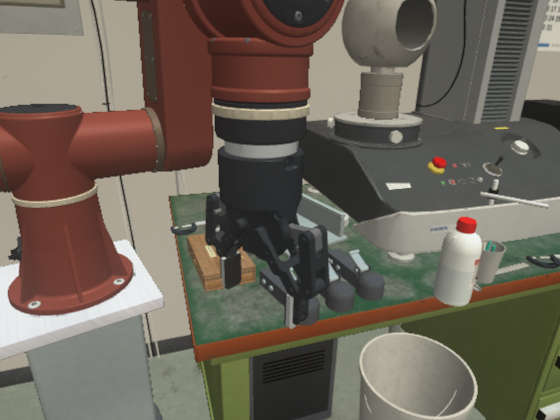

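The scene view shows three heads (165-240, 290-320), the bar with sockets at (280,188), (265,216) and (250,247), its rest wall to +x, and the chest at (345,145). The handle frame seems to be at (317,125). The side view shows the heads beneath the gripper. Next I need the chest geometry.

```bash
cat > b.py <<'E'
from h import *
c=cap('scene')
def W(u,v):
    z=np.median(c['range_z'][v-1:v+2,u-1:u+2]); return np.round((c['c2w']@np.array([(u-c['cx'])/c['fx']*z,(v-c['cy'])/c['fy']*z,z,1]))[:3],3)
for n,p in dict(ch=[(348,106),(376,120),(312,150),(345,162),(330,130),(350,180)],fr=[(303,136),(314,112),(329,120),(310,140)],dial=[(222,157),(235,160),(236,186)],wall=[(330,195),(295,278)],tray=[(190,182),(225,205),(190,250),(152,230)]).items(): print(n,[W(*q).tolist() for q in p])
P=cloud(c)
m=(abs(P[:,2]-.083)<.006)&(P[:,0]>.58)&(P[:,0]<.72)&(abs(P[:,1]+.03)<.16)
Q=P[m]; print('wall',len(Q),Q.mean(0),np.polyfit(Q[:,1],Q[:,0],1))
m=(abs(P[:,2]-.14)<.006)&(P[:,1]>.1)&(P[:,0]>.3)&(P[:,0]<1)
Q=P[m][:,:2].astype(np.float32); print('top',cv2.minAreaRect(Q))
for l in ['drawer','drawer_handle','dial_indicator','head_1']:
    for d in arm.masks_of(l,c)[:4]:
        v,u=np.nonzero(d['region']); print(l,round(d['p'],2),u.mean().round(),v.mean().round(),len(u), np.median(cloud(c,d['region']),0).round(3))
print(tips('drawer_handle',c,.03),tips('dial_indicator',c,.03))
im=c['color'][80:290,140:400]; cv2.imwrite('pics/crop1.png',cv2.resize(im[:,:,::-1],None,fx=3,fy=2.85,interpolation=cv2.INTER_CUBIC))
E
python3 b.py
```

```text
ch [[0.604, 0.355, 0.141], [0.695, 0.337, 0.142], [0.565, 0.167, 0.141], [0.661, 0.166, 0.141], [0.586, 0.252, 0.14], [0.688, 0.159, 0.076]]
fr [[0.52, 0.215, 0.123], [0.475, 0.454, -0.052], [0.571, 0.285, 0.14], [0.518, 0.294, 0.007]]
dial [[0.288, 0.128, 0.001], [0.335, 0.127, 0.014], [0.375, 0.05, 0.002]]
wall [[0.651, 0.101, 0.058], [0.651, -0.159, 0.042]]
tray [[-0.101, 0.347, -0.734], [0.378, -0.026, 0.013], [0.349, -0.188, 0.004], [0.238, -0.188, 0.043]]
wall 521 [ 0.64412878 -0.03553056  0.08377999] [-0.01024186  0.64376488]
top ((0.5586225390434265, 0.3600497543811798), (0.2372668832540512, 0.5432999134063721), 37.55109405517578)
drawer 0.65 283.0 231.0 6339 [ 0.566 -0.044  0.016]
drawer 0.44 313.0 124.0 195 [0.525 0.278 0.124]
drawer_handle 0.74 314.0 123.0 185 [0.526 0.278 0.125]
head_1 0.76 228.0 323.0 1270 [ 0.544 -0.337  0.039]
head_1 0.64 200.0 309.0 1281 [ 0.463 -0.331  0.038]
head_1 0.61 170.0 293.0 1286 [ 0.372 -0.327  0.038]
[(0.45, array([0.5205, 0.2674, 0.1192]))] []
```

View pics/crop1.png

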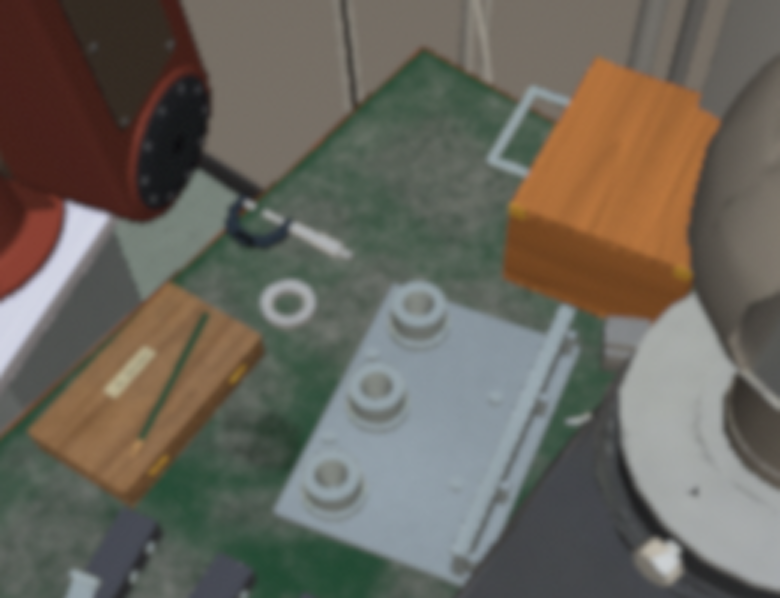

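The close-up shows the chest's bar handle at about (0.522, 0.27, 0.12), with the chest yawed about -11°. The bar has yaw of about 0. I'll turn to yaw -90 and go above the handle.

```bash
python3 -m pendant '[[0,0,0,0,0,8.5,1],[0,0,0,0,0,8.5,1],[0,0,0,0,0,8.5,1],[0,0,0,0,0,8.5,1],[0,0,0,0,0,8.5,1],[0,0,0,0,0,8.5,1],[0,0,0,0,0,8.5,1],[0,0,0,0,0,8.5,1],[0,0,0,0,0,8.5,1],[0,0,0,0,0,8.5,1],[0,0,0,0,0,8.5,1],[0,0,0,0,0,8.5,1],[0,0,0,0,0,1.5,1]]' && python3 -m pendant '[[-0.033,-0.031,-0.01,0,0,0,1],[-0.033,-0.031,-0.01,0,0,0,1],[-0.033,-0.031,0,0,0,0,1],[-0.033,-0.031,0,0,0,0,1],[-0.033,-0.031,0,0,0,0,1],[-0.033,-0.031,0,0,0,0,1],[-0.033,-0.031,0,0,0,0,1],[-0.033,-0.031,0,0,0,0,1],[-0.033,-0.031,0,0,0,0,1],[-0.033,-0.031,0,0,0,0,1]]'
cat > c.py <<'E'
from h import *
import sys
st(); print(np.round(arm.read_state()['joint_positions'],2))
c=cap('wrist'); save(c,sys.argv[1])
for l in sys.argv[2:]: print(l,[(p,x.tolist()) for p,x in tips(l,c,.2)])
E
python3 c.py w1.png socket_1 gauge_bar head_1 cup_1
```

```text
t: 2.65
tool_pos: [0.1348, -0.5836, 0.2563]
ee_rot: [-3.137, -0.0, -1.561]
ft_force: [-0.3, 1.3, -0.2]
finger_gap: 1.001
grasp_force: 0.0
t: 3.65
tool_pos: [0.2275, -0.2461, 0.2961]
ee_rot: [-2.995, 0.001, -1.356]
ft_force: [0.5, -0.3, 0.4]
finger_gap: 1.002
grasp_force: 0.0
t 3.65 pos [ 0.2275 -0.2461  0.2961] rpy [-1.716e+02  4.000e-02 -7.771e+01] F [ 0.5 -0.3  0.4] gap 1.002 gf 0.0
[-1.36 -0.77 -0.54  1.81  0.15  3.14]
socket_1 [(0.8, [0.5055, 0.069, 0.0585]), (0.64, [0.5056, -0.1307, 0.0648]), (0.59, [0.5051, -0.029, 0.0548])]
gauge_bar [(0.63, [0.5065, -0.0321, 0.0006])]
head_1 [(0.87, [0.3661, -0.3153, -0.0027]), (0.84, [0.5378, -0.3226, -0.0039]), (0.75, [0.4553, -0.3176, 0.0003])]
cup_1 [(0.86, [0.3634, -0.3742, 0.0134]), (0.81, [0.4539, -0.3768, 0.0189]), (0.57, [0.5341, -0.3839, 0.0181])]
```

```bash
python3 -m pendant '[[-0.045,-0.003,0,0,0,0,1],[-0.045,-0.003,0,0,0,0,1],[-0.045,-0.003,0,0,0,0,1],[-0.045,-0.003,0,0,0,0,1],[-0.045,-0.003,0,0,0,0,1],[-0.045,-0.003,0,0,0,0,1],[-0.045,-0.003,0,0,0,0,1],[-0.045,-0.003,0,0,0,0,1],[-0.045,-0.003,0,0,0,0,1],[-0.045,-0.003,0,0,0,0,1],[0,0,0,0,0,0,1]]'
python3 c.py w2.png socket_1 gauge_bar drawer_handle dial_indicator
```

```text
t: 5.0
tool_pos: [0.225, -0.1019, 0.354]
ee_rot: [-2.982, 0.172, -1.205]
ft_force: [0.3, 1.3, 0.1]
finger_gap: 1.0
grasp_force: 0.0
t 5.0 pos [ 0.225  -0.1019  0.354 ] rpy [-170.84    9.87  -69.05] F [0.3 1.3 0.1] gap 1.0 gf 0.0
[-1.21 -0.84 -0.47  2.11  0.16  3.14]
socket_1 [(0.86, [0.5043, 0.0663, 0.0584]), (0.79, [0.5053, -0.1321, 0.063]), (0.75, [0.5069, -0.0308, 0.0602])]
gauge_bar [(0.7, [0.5074, -0.0324, -0.0006])]
drawer_handle [(0.58, [0.5179, 0.2684, 0.1182])]
dial_indicator []
```

View pics/w2.png

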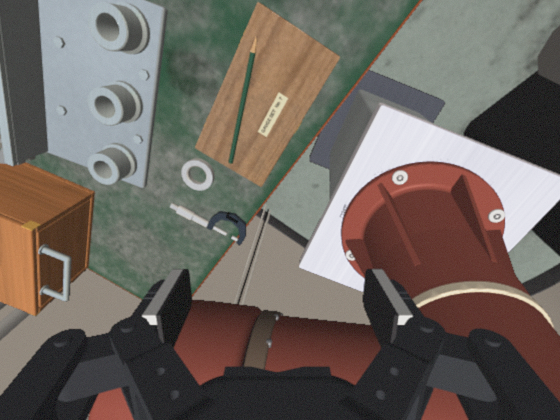

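The tool view shows the bar's bosses at top left and the chest handle at (55,275). I turned the wrong way, so joint 6 is at its limit and the pose is tilted. I'll unwind it with turns about -z, then straighten up.

```bash
cat > to.py <<'E'
from h import *
import sys
x,y,z,yaw=map(float,sys.argv[1:5]); T=st(); print('q',np.round(arm.read_state()['joint_positions'],2))
Rt=R.from_euler('xyz',[np.pi,0,np.radians(yaw)])
print('shift tool mm',np.round(1000*T[:3,:3].T@(np.array([x,y,z])-T[:3,3]),1),'shift if turned first',np.round(1000*Rt.as_matrix().T@(np.array([x,y,z])-T[:3,3]),1))
print('rotvec deg',np.round(np.degrees((R.from_matrix(T[:3,:3].T)*Rt).as_rotvec()),2))
Rl=R.from_euler('xyz',[np.pi,0,np.arctan2(T[1,0],T[0,0])]); print('level deg',np.round(np.degrees((R.from_matrix(T[:3,:3].T)*Rl).as_rotvec()),2))
E
python3 -m pendant '[[0,0,0,0,0,-8.5,1],[0,0,0,0,0,-8.5,1],[0,0,0,0,0,-8.5,1],[0,0,0,0,0,-8.5,1],[0,0,0,0,0,-8.5,1],[0,0,0,0,0,-8.5,1]]'; python3 to.py 0.40 -0.1 0.30 0
```

```text
t: 5.85
tool_pos: [0.2247, -0.1028, 0.3549]
ee_rot: [-2.909, -0.016, -0.327]
ft_force: [-0.0, 0.0, 0.7]
finger_gap: 1.002
grasp_force: 0.0
t 5.85 pos [ 0.2247 -0.1028  0.3549] rpy [-166.7    -0.94  -18.74] F [-0.   0.   0.7] gap 1.002 gf 0.0
q [-1.21 -0.84 -0.47  2.11  0.16  2.24]
shift tool mm [164.2 -44.1  69.6] shift if turned first [175.3  -2.8  54.9]
rotvec deg [-13.03  -3.11 -18.55]
level deg [-13.3   -0.94   0.11]
```

```bash
python3 to.py 0.35 -0.30 0.33 -19 | grep shift; python3 -m pendant '[[0.036,0.033,0,0,0,0,1],[0.036,0.033,0,0,0,0,1],[0.036,0.033,0.01,0,0,0,1],[0.036,0.033,0.01,-4,0,0,1],[0.036,0.03,0.01,-4,0,-2,1],[0,0,0,-4,0,-2,1],[0,0,0,0,0,-4,1]]'; python3 to.py 0.35 -0.30 0.3 0
```

```text
shift tool mm [181.6 149.   -6.6] shift if turned first [182.7 145.7  24.9]
t: 6.55
tool_pos: [0.3467, -0.305, 0.2915]
ee_rot: [-3.121, -0.021, -0.191]
ft_force: [-0.2, 0.5, 0.7]
finger_gap: 0.998
grasp_force: 0.0
t 6.55 pos [ 0.3467 -0.305   0.2915] rpy [-178.84   -1.18  -10.93] F [-0.2  0.5  0.7] gap 0.998 gf 0.0
q [-1.02 -0.31 -0.23  1.66  0.03  2.31]
shift tool mm [ 2.4 -5.7 -8.4] shift if turned first [ 3.3 -5.  -8.5]
rotvec deg [ -1.05  -1.29 -10.91]
level deg [-1.16 -1.18  0.01]
```

```bash
python3 -m pendant '[[0,0,0,-1.16,-1.18,0,1],[0,0,0,0,0,-8.5,1],[0,0,0,0,0,-8.5,1],[0,0,0,0,0,-8.5,1],[0,0,0,0,0,-8.5,1],[0,0,0,0,0,-8.5,1],[0,0,0,0,0,-8.5,1],[0,0,0,0,0,-8.5,1],[0,0,0,0,0,-8.5,1],[0,0,0,0,0,-8.5,1],[0,0,0,0,0,-8.5,1],[0,0,0,0,0,-8.5,1],[0,0,0,0,0,-8.5,1],[0,0,0,0,0,-8.5,1],[0,0,0,0,0,-8.5,1],[0,0,0,0,0,-8.5,1],[0,0,0,0,0,-8.5,1]]'; python3 -m pendant '[[0,0,0,0,0,-8.5,1],[0,0,0,0,0,-8.5,1],[0,0,0,0,0,-8.5,1],[0,0,0,0,0,-8.5,1],[0,0,0,0,0,-8.5,1],[0,0,0,0,0,-8.5,1],[0,0,0,0,0,-8.5,1],[0,0,0,0,0,-8.5,1],[0,0,0,0,0,-8.5,1],[0,0,0,0,0,-8.5,1],[0,0,0,0,0,-8.5,1],[0,0,0,0,0,-8.5,1],[0,0,0,0,0,-8.5,1],[0,0,0,0,0,-8.5,1],[0,0,0,0,0,-8.5,1],[0,0,0,0,0,-5,1]]'>/dev/null; python3 to.py 0.47 0.25 0.3 -101
```

```text
t: 8.25
tool_pos: [0.346, -0.3054, 0.2931]
ee_rot: [3.141, 0.002, 2.184]
ft_force: [0.8, -0.0, 0.1]
finger_gap: 1.003
grasp_force: 0.0
t 9.85 pos [ 0.346  -0.3054  0.2931] rpy [-1.7991e+02 -6.0000e-02 -1.0240e+02] F [-0.3  1.2  0.1] gap 0.997 gf 0.0
q [-1.01 -0.31 -0.22  1.65  0.   -2.36]
shift tool mm [-569.    -1.8   -7.5] shift if turned first [-568.8  -15.7   -6.9]
rotvec deg [-0.09 -0.06 -1.4 ]
level deg [-0.09 -0.06  0.  ]
```

```bash
python3 -m pendant '[[-0.044,-0.01,0,0,0,0,1],[-0.044,-0.01,0,0,0,0,1],[-0.044,-0.01,0,0,0,0,1],[-0.044,-0.01,0,0,0,0,1],[-0.044,-0.01,0,0,0,0,1],[-0.044,-0.01,0,0,0,0,1],[-0.044,0.01,0,0,0,0,1],[-0.044,0.01,0,0,0,0,1],[-0.044,0.01,0,0,0,0,1],[-0.044,0.01,0,0,0,0,1],[-0.044,0.01,0,0,0,0,1],[-0.044,0.01,0,0,0,0,1],[-0.04,0,0,0,0,0,1],[0,0,0,0,0,0,1]]'>/dev/null; cat > d.py <<'E'
from h import *
T=st(); print(np.round(arm.read_state()['joint_positions'],2))
c=cap('wrist'); save(c,'w3.png'); print('handle',tips('drawer_handle',c,.1),'sock',tips('socket_1',c,.2))
P=cloud(c)
for d in arm.masks_of('drawer_handle',c)[:1]:
    Q=cloud(c,d['region']); Q=Q[(Q[:,2]>.1)&(Q[:,2]<.14)]; print(d['p'],len(Q),cv2.minAreaRect(Q[:,:2].astype(np.float32)),Q[:,2].max())
m=(abs(P[:,2]-.14)<.004)&(P[:,0]>.53); Q=P[m]; print(len(Q)); print(cv2.minAreaRect(Q[:,:2].astype(np.float32)))
E
python3 d.py
```

```text
t 11.25 pos [0.4696 0.2528 0.2923] rpy [-1.7989e+02 -1.0000e-02 -1.0248e+02] F [-0.  -1.   0.3] gap 1.003 gf 0.0
[ 0.25 -0.09 -0.03  1.63 -0.   -1.1 ]
handle [(0.55, array([0.5221, 0.2686, 0.1189]))] sock [(0.98, array([0.5053, 0.067 , 0.0571]))]
0.95 3486 ((0.5418212413787842, 0.26540303230285645), (0.18405857682228088, 0.05185528099536896), 88.78291320800781) 0.1365088662525365
30350
((0.648392379283905, 0.3001807630062103), (0.20688728988170624, 0.3001708388328552), 6.009737014770508)
```

View pics/w3.png

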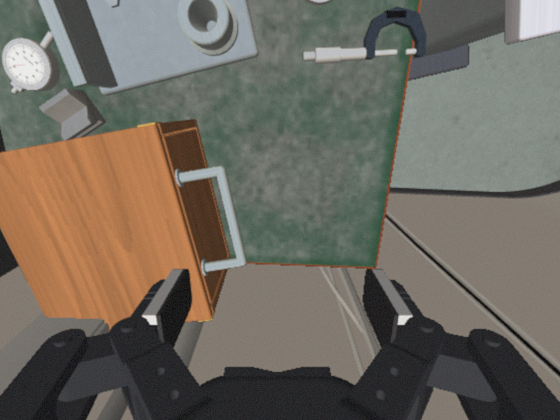

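The wrist view shows the handle bar from (222,172) to (238,262), the chest on the left and the dial indicator at (25,60) behind the bar. I'll fit the handle's direction.

```bash
cat > e.py <<'E'
from h import *
c=cap('wrist'); P=cloud(c)
m=(abs(P[:,2]-.14)<.004)&(P[:,0]>.53)&(P[:,1]<.4)&(P[:,0]<.8); Q=P[m]
ys=np.arange(.19,.34,.01); fx=[Q[abs(Q[:,1]-y)<.005,0].min() for y in ys]; a=np.polyfit(ys,fx,1); print('front',a,np.degrees(np.arctan(a[0])),np.abs(np.polyval(a,ys)-fx).max())
H=P[(P[:,2]>.112)&(P[:,2]<.13)&(P[:,0]<np.polyval(a,P[:,1])-.032)&(P[:,0]>.48)&(P[:,1]>.15)&(P[:,1]<.37)]
b=np.polyfit(H[:,1],H[:,0],1); print(len(H),b,np.degrees(np.arctan(b[0])),H.min(0),H.max(0),H.mean(0))
E
python3 e.py
```

```text
front [0.04554596 0.55135803] 2.607788926810821 0.00035005861038550634
1096 [0.04249143 0.51046101] 2.433115960261096 [0.51453256 0.21071555 0.11740146] [0.53363547 0.31968437 0.12584452] [0.52157444 0.26154516 0.12303804]
```

```bash
python3 -m pendant '[[0,0,0,0,0,-5,-0.1],[0,0,0,0,0,-4.9,-0.1],[-0.0073,-0.0257,0,0,0,0,-0.1],[-0.0073,-0.0257,0,0,0,0,-0.1],[0,0,0.03,0,0,0,-0.1],[0,0,0.03,0,0,0,-0.1],[0,0,0.02,0,0,0,-0.1],[0,0,0,0,0,0,-0.1]]' 40; python3 e.py; python3 to.py 0.522 0.265 0.124 -92.6
```

```text
t: 12.3
tool_pos: [0.5207, 0.2599, 0.2101]
ee_rot: [3.139, -0.002, -1.62]
ft_force: [-0.0, 0.0, 0.5]
finger_gap: 0.448
grasp_force: 0.0
front [0.46503263 0.45431812] 24.939964716258437 0.04139477265885705
2181 [0.1702303  0.47904655] 9.660869351056084 [0.51503896 0.21106289 0.11397003] [0.56846116 0.36745692 0.12594439] [0.52531307 0.27178785 0.12303914]
t 12.35 pos [0.5214 0.2602 0.2123] rpy [-1.7998e+02 -6.0000e-02 -9.2770e+01] F [0.5 0.  0.1] gap 0.451 gf 0.0
q [ 0.24  0.05 -0.04  1.48 -0.   -1.28]
shift tool mm [-4.9 -0.3 88.3] shift if turned first [-4.8 -0.3 88.3]
rotvec deg [-0.02 -0.06 -0.17]
level deg [-0.02 -0.06  0.  ]
```

```bash
python3 -m pendant '[[-0.0025,0,0.03,0,0,0,-0.1],[-0.0025,0,0.03,0,0,0,-0.1],[0,0,0.02,0,0,0,-0.1],[0,0,0.008,0,0,0,-0.1],[0,0,0,0,0,0,-0.1],[0,0,0,0,0,0,-1],[0,0,0,0,0,0,-1],[0,0,0,0,0,0,-1],[0,0,0,0,0,0,-1]]' 40 && python3 -m pendant '[[0,0.005,0,0,0,0,-1],[0,0.015,0,0,0,0,-1],[0,0.015,0,0,0,0,-1],[0,0.015,0,0,0,0,-1],[0,0.015,0,0,0,0,-1],[0,0.015,0,0,0,0,-1],[0,0.015,0,0,0,0,-1],[0,0.015,0,0,0,0,-1],[0,0.015,0,0,0,0,-1],[0,0.01,0,0,0,0,-1],[0,0.005,0,0,0,0,-1],[0,0.005,0,0,0,0,-1],[0,0.005,0,0,0,0,-1],[0,0,0,0,0,0,-1]]'
```

```text
t: 13.25
tool_pos: [0.5206, 0.2667, 0.127]
ee_rot: [3.141, -0.0, -1.616]
ft_force: [-16.3, -1.8, 13.0]
finger_gap: 0.099
grasp_force: 39.5
t: 14.65
tool_pos: [0.3733, 0.2734, 0.127]
ee_rot: [-3.136, 0.0, -1.617]
ft_force: [-1.6, -3.5, 9.3]
finger_gap: 0.097
grasp_force: 40.5
```

```bash
python3 -m pendant '[[0,0.003,0,0,0,0,-1],[0,0.003,0,0,0,0,-1],[0,0.003,0,0,0,0,-1],[0,0,0,0,0,0,-1]]'
```

```text
t: 15.05
tool_pos: [0.3682, 0.2737, 0.127]
ee_rot: [-3.128, 0.0, -1.619]
ft_force: [20.8, -2.7, -5.8]
finger_gap: 0.098
grasp_force: 39.6
```

```bash
python3 -m pendant '[[0,0,0,0,0,0,-0.1],[0,0,0,0,0,0,-0.1],[0,0,-0.02,0,0,0,-0.1],[0,0,-0.04,0,0,0,-0.1],[0,-0.03,-0.04,0,0,0,1],[0,-0.04,-0.04,0,0,0,1],[0,-0.04,-0.04,0,0,0,1],[0,0,0,0,0,0,1]]' >/dev/null; python3 c.py w4.png stud_1 drawer_block drawer_handle socket_1; cat > f.py <<'E'
from h import *
import sys
c=cap('wrist'); P=cloud(c); zt=float(sys.argv[1]) # balls: fit spheres to top parts
P=P[(P[:,2]>zt-.02)&(P[:,2]<zt+.006)]
from scipy.optimize import least_squares
for d in sys.argv[2:]:
    p=np.array(list(map(float,d.split(',')))); Q=P[np.hypot(*(P[:,:2]-p).T)<.024]
    r=least_squares(lambda v:np.linalg.norm(Q-v,axis=1)-.02,np.r_[p,zt-.02],loss='soft_l1',f_scale=.001); print(d,len(Q),np.round(r.x,4))
E
python3 f.py 0.1195 0.478,0.267 0.475,0.202 0.481,0.332
```

```text
t 15.85 pos [0.4688 0.2692 0.3004] rpy [-1.7946e+02  1.1000e-01 -9.2770e+01] F [-0.6 -0.4  0.3] gap 0.998 gf 0.0
[ 0.28 -0.07 -0.    1.63 -0.   -1.24]
stud_1 [(0.84, [0.4873, 0.2667, 0.0167]), (0.8, [0.4894, 0.203, 0.0205]), (0.62, [0.492, 0.3329, 0.0137])]
drawer_block [(0.56, [0.4903, 0.2691, 0.0615]), (0.29, [0.3706, 0.2725, 0.1185])]
drawer_handle [(0.9, [0.3717, 0.2711, 0.1167]), (0.4, [0.4909, 0.3316, 0.017])]
socket_1 []
0.478,0.267 895 [0.4902 0.2673 0.0986]
0.475,0.202 1075 [0.4873 0.2024 0.0987]
0.481,0.332 762 [0.493  0.3323 0.0986]
```

View pics/w4.png

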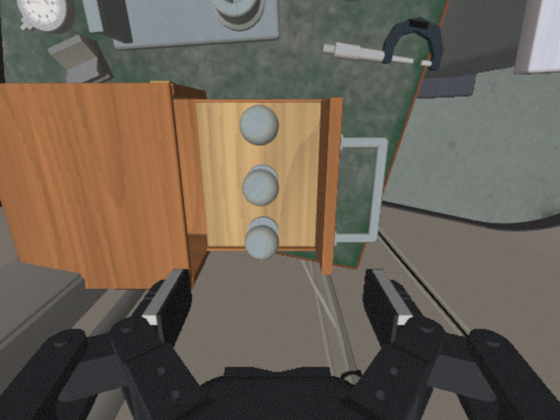

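The view shows the three balls at (259,125), (260,187) and (261,241) in the open drawer, and the sphere fits are good. I'll pick the first stud by its ball.

```bash
python3 -m pendant '[[0.0329,-0.0108,0,-0.3,0,0,0.5],[0.0329,-0.0108,0,0,0,0,0.5],[0,0,0.04,0,0,0,0.5],[0,0,0.04,0,0,0,0.5],[0,0,0.03,0,0,0,0.5],[0,0,0,0,0,0,0.5]]' 60 ; python3 to.py 0.4873 0.2024 0.1055 -92.6
```

```text
t: 16.75
tool_pos: [0.4784, 0.2022, 0.1807]
ee_rot: [3.131, -0.002, -1.617]
ft_force: [-0.4, 0.0, -0.4]
finger_gap: 0.751
grasp_force: 0.0
t 16.75 pos [0.4784 0.2022 0.1807] rpy [ 1.7938e+02 -1.0000e-01 -9.2640e+01] F [-0.4  0.  -0.4] gap 0.751 gf 0.0
q [ 0.15 -0.13 -0.27  1.44  0.   -1.38]
shift tool mm [-0.8 -9.7 75.1] shift if turned first [-0.6 -8.9 75.2]
rotvec deg [ 0.62 -0.1  -0.04]
level deg [ 0.62 -0.1  -0.  ]
```

```bash
python3 -m pendant '[[0,-0.009,0,0,0,0,0.5],[0,0,0,0,0,0,0.5]]' >/dev/null; python3 to.py 0.4873 0.2024 0.1055 -92.6; python3 f.py 0.1195 0.487,0.203
```

```text
t 16.95 pos [0.4925 0.2022 0.1877] rpy [-1.7999e+02  2.0000e-02 -9.2660e+01] F [ 0.8 -0.   0.8] gap 0.752 gf 0.0
q [ 0.14 -0.11 -0.24  1.44  0.   -1.38]
shift tool mm [ 0.   5.2 82.2] shift if turned first [ 0.   5.2 82.2]
rotvec deg [-0.01  0.02 -0.06]
level deg [-0.01  0.02 -0.  ]
0.487,0.203 2277 [0.4869 0.2024 0.0986]
```

```bash
python3 -m pendant '[[0,0.0055,0.02,0,0,0,0.5],[0,0,0.03,0,0,0,0.5],[0,0,0.02,0,0,0,0.5],[0,0,0.008,0,0,0,0.5],[0,0,0.004,0,0,0,0.5],[0,0,0,0,0,0,0.5],[0,0,0,0,0,0,0.5]]' 60 ; python3 to.py 0.4870 0.2024 0.1055 -92.6
```

```text
t: 17.7
tool_pos: [0.486, 0.2024, 0.105]
ee_rot: [3.14, 0.0, -1.617]
ft_force: [0.5, 1.0, 0.5]
finger_gap: 0.747
grasp_force: 0.0
t 17.7 pos [0.486  0.2024 0.105 ] rpy [ 1.7993e+02  1.0000e-02 -9.2660e+01] F [0.5 1.  0.5] gap 0.747 gf 0.0
q [ 0.15 -0.09 -0.37  1.29  0.   -1.38]
shift tool mm [-0.  -1.  -0.5] shift if turned first [-0.  -1.  -0.5]
rotvec deg [ 0.07  0.01 -0.06]
level deg [0.07 0.01 0.  ]
```

```bash
python3 -m pendant '[[0,-0.001,0,0,0,0,-1],[0,0,0,0,0,0,-1],[0,0,0,0,0,0,-1],[0,0,0,0,0,0,-1],[0,0,-0.01,0,0,0,-1],[0,0,-0.03,0,0,0,-1],[0,0,-0.04,0,0,0,-1],[0,0,-0.04,0,0,0,-1],[0,0,-0.03,0,0,0,-1],[0,0,0,0,0,0,-1],[0,0,0,0,0,0,-1]]' 60 ; cat > g.py <<'E'
from h import *
# boss ring fit: points on top faces z~.06
import sys
c=cap('wrist'); save(c,sys.argv[1]); P=cloud(c); print('net',tips('socket_1',c,.2))
from scipy.optimize import least_squares
for p in [(.505,.067),(.506,-.031),(.506,-.131)]:
    p=np.array(p); Q=P[(abs(P[:,2]-.06)<.004)&(np.hypot(*(P[:,:2]-p).T)<.033)]
    if len(Q)<80: print(p,len(Q)); continue
    # annulus 14.5..26: fit centre minimising points outside the annulus
    def f(v):
        d=np.hypot(*(Q[:,:2]-v).T); return np.maximum(0,d-.026)+np.maximum(0,.0145-d)
    r=least_squares(f,Q[:,:2].mean(0)); print(p,len(Q),np.round(r.x,4),round(1e3*f(r.x).mean(),3),Q[:,2].mean().round(4),np.ptp(Q[:,:2],0))
E
python3 to.py 0.506 0.1 0.24 -92.6
```

```text
t: 18.8
tool_pos: [0.4867, 0.2022, 0.2534]
ee_rot: [3.139, -0.0, -1.617]
ft_force: [-0.2, -0.2, -4.8]
finger_gap: 0.437
grasp_force: 61.1
t 18.8 pos [0.4867 0.2022 0.2534] rpy [ 1.7982e+02 -2.0000e-02 -9.2660e+01] F [-0.2 -0.2 -4.8] gap 0.437 gf 61.1
q [ 0.15 -0.12 -0.13  1.56  0.   -1.38]
shift tool mm [101.2 -24.1  13.4] shift if turned first [101.3 -23.9  13.4]
rotvec deg [ 0.18 -0.02 -0.06]
level deg [ 0.18 -0.02 -0.  ]
```

```bash
python3 -m pendant '[[0.03,-0.005,0,0,0,0,-1],[0.04,-0.006,0,0,0,0,-1],[0.04,-0.006,0,0,0,0,-1],[0.03,-0.005,0,0,0,0,-1],[0.011,-0.001,0,0,0,0,-1],[0,0,0,0,0,0,-1],[0,0,0,0,0,0,-1],[0,0,0,0,0,0,-1]]' >/dev/null; st(){ :; }; python3 g.py w5.png; python3 to.py 0.506 -0.131 0.25 -92.6
```

```text
net [(0.83, array([0.5051, 0.0648, 0.0569])), (0.63, array([ 0.5064, -0.031 ,  0.0576]))]
[0.505 0.067] 1117 [0.5075 0.0684] 0.012 0.059 [0.05036057 0.04950908]
[ 0.506 -0.031] 1664 [ 0.5085 -0.0311] 0.015 0.0591 [0.05144076 0.05131549]
[ 0.506 -0.131] 807 [ 0.5097 -0.1313] 0.005 0.0591 [0.04848039 0.01849332]
t 19.7 pos [0.5024 0.0513 0.2533] rpy [ 1.798e+02 -1.000e-02 -9.258e+01] F [-0.2  0.9 -3.3] gap 0.439 gf 61.1
q [-0.16 -0.18 -0.19  1.57 -0.   -1.68]
shift tool mm [182.  -11.8   3.3] shift if turned first [181.9 -11.8   3.3]
rotvec deg [ 0.2  -0.01  0.02]
level deg [ 0.2  -0.01 -0.  ]
```

View pics/w5.png

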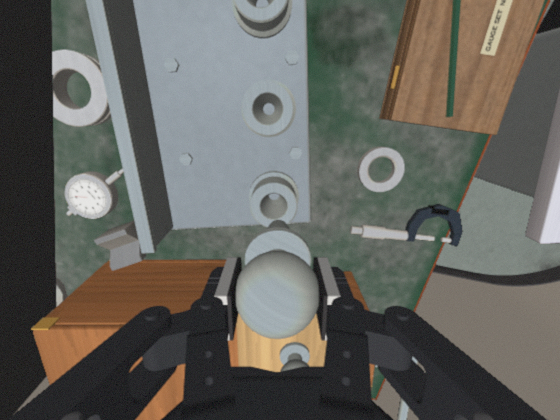

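The view shows the stud held upright and the sockets at (272,200), (268,108) and (262,10). The dial lies at (88,195) beyond the wall. I'll go to socket 3.

```bash
python3 -m pendant '[[0.03,-0.003,0,0,0,0,-1],[0.04,-0.003,0,0,0,0,-1],[0.04,-0.003,0,0,0,0,-1],[0.04,-0.003,0,0,0,0,-1],[0.025,-0.003,0,0,0,0,-1],[0.007,0,0,0,0,0,-1],[0,0,0,0,0,0,-1],[0,0,0,0,0,0,-1],[0,0,0,0,0,0,-1]]' >/dev/null; python3 to.py 0.5095 -0.131 0.107 -92.6; python3 g.py w6.png
```

```text
t 20.6 pos [ 0.5093 -0.1309  0.2536] rpy [179.83  -0.   -92.57] F [ 0.2 -0.  -3.6] gap 0.442 gf 61.1
q [-0.5  -0.12 -0.13  1.56 -0.   -2.03]
shift tool mm [ 1.000e-01 -6.000e-01  1.466e+02] shift if turned first [ 1.000e-01 -2.000e-01  1.466e+02]
rotvec deg [ 0.17 -0.    0.03]
level deg [ 0.17 -0.   -0.  ]
net [(0.96, array([0.5035, 0.0659, 0.0588])), (0.8, array([ 0.5085, -0.1331,  0.0615]))]
[0.505 0.067] 478 [0.5073 0.0677] 0.009 0.0588 [0.05027944 0.03866029]
[ 0.506 -0.031] 0
[ 0.506 -0.131] 1298 [ 0.5094 -0.1314] 0.014 0.059 [0.05154541 0.05108504]
```

```bash
python3 -m pendant '[[0,0,0.03,0,0,0,-1],[0,0,0.04,0,0,0,-1],[0,0,0.03,0,0,0,-1],[0,0,0.01,0,0,0,-1],[0,0,0.01,0,0,0,-1],[0,0,0.01,0,0,0,-1],[0,0,0.008,0,0,0,-1],[0,0,0.005,0,0,0,-1],[0,0,0.003,0,0,0,-1],[0,0,0,0,0,0,-1],[0,0,0,0,0,0,-1]]'
```

```text
t: 21.8
tool_pos: [0.5088, -0.1322, 0.1078]
ee_rot: [3.139, -0.0, -1.617]
ft_force: [-1.1, 2.1, -4.6]
finger_gap: 0.441
grasp_force: 61.1
```

```bash
python3 -m pendant '[[0,0,0.002,0,0,0,-1],[0,0,0,0,0,0,-1],[0,0,0,0,0,0,0.2],[0,0,0,0,0,0,0.4],[0,0,0,0,0,0,0.5],[0,0,0,0,0,0,0.5],[0,0,-0.03,0,0,0,0.5],[0,0,-0.04,0,0,0,0.5],[0,0,-0.04,0,0,0,0.5],[0,0,-0.035,0,0,0,0.5],[0,0,0,0,0,0,0.5],[0,0,0,0,0,0,0.5]]'; python3 f.py 0.121 0.509,-0.131;python3 to.py 0.490 0.2673 0.25 -92.6
```

```text
t: 23.0
tool_pos: [0.5097, -0.1325, 0.2513]
ee_rot: [3.14, -0.001, -1.617]
ft_force: [0.4, -0.8, -0.6]
finger_gap: 0.752
grasp_force: 0.0
0.509,-0.131 1409 [ 0.5094 -0.1311  0.0998]
t 23.05 pos [ 0.5091 -0.1322  0.25  ] rpy [ 1.7981e+02 -1.0000e-02 -9.2660e+01] F [-0.8  0.2 -0. ] gap 0.749 gf 0.0
q [-0.5  -0.12 -0.14  1.56 -0.   -2.03]
shift tool mm [-398.2   37.7    0. ] shift if turned first [-398.2   37.2   -0. ]
rotvec deg [ 0.19 -0.01 -0.06]
level deg [ 0.19 -0.01 -0.  ]
```

```bash
python3 -m pendant '[[-0.03,0.003,0,0,0,0,0.5],[-0.045,0.004,0,0,0,0,0.5],[-0.045,0.004,0,0,0,0,0.5],[-0.045,0.004,0,0,0,0,0.5],[-0.045,0.004,0,0,0,0,0.5],[-0.045,0.004,0,0,0,0,0.5],[-0.045,0.004,0,0,0,0,0.5],[-0.045,0.004,0,0,0,0,0.5],[-0.035,0.004,0,0,0,0,0.5],[-0.018,0.002,0,0,0,0,0.5],[0,0,0.03,0,0,0,0.5],[0,0,0.03,0,0,0,0.5],[0,0,0,0,0,0,0.5],[0,0,0,0,0,0,0.5],[0,0,0,0,0,0,0.5]]'>/dev/null; python3 to.py 0.490 0.2673 0.1055 -92.6;  python3 f.py 0.1195 0.490,0.267 0.493,0.332
```

```text
t 24.55 pos [0.491  0.2671 0.1919] rpy [ 1.799e+02  1.000e-02 -9.268e+01] F [ 0.3 -0.8  0.1] gap 0.752 gf 0.0
q [ 0.26 -0.02 -0.15  1.45  0.   -1.26]
shift tool mm [-0.2  0.8 86.4] shift if turned first [-0.2  1.  86.4]
rotvec deg [ 0.1   0.01 -0.08]
level deg [0.1  0.01 0.  ]
0.490,0.267 2185 [0.4903 0.2673 0.0986]
0.493,0.332 1798 [0.4932 0.3323 0.0985]
```

```bash
python3 -m pendant '[[0,0.0005,0.03,0,0,0,0.5],[0,0,0.03,0,0,0,0.5],[0,0,0.018,0,0,0,0.5],[0,0,0.008,0,0,0,0.5],[0,0,0,0,0,0,0.5],[0,0,0,0,0,0,0.5],[0,0,0,0,0,0,-1],[0,0,0,0,0,0,-1],[0,0,0,0,0,0,-1],[0,0,0,0,0,0,-1],[0,0,-0.01,0,0,0,-1],[0,0,-0.03,0,0,0,-1],[0,0,-0.04,0,0,0,-1],[0,0,-0.04,0,0,0,-1],[0,0,-0.03,0,0,0,-1],[0,0,0,0,0,0,-1],[0,0,0,0,0,0,-1]]' 60; python3 to.py 0.5085 -0.0312 0.25 -92.6
```

```text
t: 26.3
tool_pos: [0.4903, 0.2672, 0.2547]
ee_rot: [3.139, -0.0, -1.617]
ft_force: [-1.2, 0.4, -5.3]
finger_gap: 0.439
grasp_force: 61.1
t 26.3 pos [0.4903 0.2672 0.2547] rpy [ 1.7985e+02 -1.0000e-02 -9.2660e+01] F [-1.2  0.4 -5.3] gap 0.439 gf 61.1
q [ 0.26 -0.02 -0.03  1.56  0.   -1.26]
shift tool mm [297.2 -32.    4.7] shift if turned first [297.2 -31.7   4.7]
rotvec deg [ 0.15 -0.01 -0.06]
level deg [ 0.15 -0.01 -0.  ]
```

```bash
python3 -m pendant '[[0.03,-0.003,0,0,0,0,-1],[0.045,-0.005,0,0,0,0,-1],[0.045,-0.005,0,0,0,0,-1],[0.045,-0.005,0,0,0,0,-1],[0.045,-0.005,0,0,0,0,-1],[0.045,-0.005,0,0,0,0,-1],[0.03,-0.003,0,0,0,0,-1],[0.012,-0.001,0,0,0,0,-1],[0,0,0,0,0,0,-1],[0,0,0,0,0,0,-1],[0,0,0,0,0,0,-1]]' >/dev/null; python3 to.py 0.5085 -0.0312 0.107 -92.6
```

```text
t 27.4 pos [ 0.5081 -0.0298  0.254 ] rpy [ 1.7977e+02  2.0000e-02 -9.2580e+01] F [ 0.7  0.1 -3.7] gap 0.436 gf 61.1
q [-0.32 -0.17 -0.18  1.57 -0.   -1.84]
shift tool mm [  1.5  -1.  147. ] shift if turned first [  1.4  -0.5 147. ]
rotvec deg [0.23 0.02 0.02]
level deg [0.23 0.02 0.  ]
```

```bash
python3 -m pendant '[[0.001,0,0.03,0,0,0,-1],[0,0,0.04,0,0,0,-1],[0,0,0.03,0,0,0,-1],[0,0,0.01,0,0,0,-1],[0,0,0.01,0,0,0,-1],[0,0,0.01,0,0,0,-1],[0,0,0.008,0,0,0,-1],[0,0,0.005,0,0,0,-1],[0,0,0.003,0,0,0,-1],[0,0,0,0,0,0,-1],[0,0,0.002,0,0,0,-1],[0,0,0,0,0,0,-1],[0,0,0,0,0,0,0.2],[0,0,0,0,0,0,0.4],[0,0,0,0,0,0,0.5],[0,0,0,0,0,0,0.5]]'; python3 -m pendant '[[0,0,-0.03,0,0,0,0.5],[0,0,-0.04,0,0,0,0.5],[0,0,-0.04,0,0,0,0.5],[0,0,-0.035,0,0,0,0.5],[0,0,0,0,0,0,0.5],[0,0,0,0,0,0,0.5]]'; python3 f.py 0.121 0.509,-0.031;python3 to.py 0.493 0.3323 0.25 -92.6
```

```text
t: 29.0
tool_pos: [0.5082, -0.0323, 0.1068]
ee_rot: [3.139, -0.001, -1.617]
ft_force: [0.3, -0.8, 1.0]
finger_gap: 0.752
grasp_force: 0.0
t: 29.6
tool_pos: [0.5089, -0.0322, 0.2522]
ee_rot: [3.14, -0.001, -1.617]
ft_force: [0.6, 0.2, 0.7]
finger_gap: 0.75
grasp_force: 0.0
0.509,-0.031 1401 [ 0.5083 -0.0311  0.0999]
t 29.65 pos [ 0.5083 -0.0321  0.251 ] rpy [ 1.7981e+02 -1.0000e-02 -9.2660e+01] F [ 1.2 -0.3 -0.4] gap 0.751 gf 0.0
q [-0.32 -0.17 -0.18  1.56 -0.   -1.84]
shift tool mm [-363.3   32.2    1. ] shift if turned first [-363.3   31.8    1. ]
rotvec deg [ 0.19 -0.01 -0.06]
level deg [ 0.19 -0.01 -0.  ]
```

Home. Now the third stud.

```bash
python3 -m pendant '[[-0.03,0.003,0,0,0,0,0.5],[-0.045,0.004,0,0,0,0,0.5],[-0.045,0.004,0,0,0,0,0.5],[-0.045,0.004,0,0,0,0,0.5],[-0.045,0.004,0,0,0,0,0.5],[-0.045,0.004,0,0,0,0,0.5],[-0.045,0.004,0,0,0,0,0.5],[-0.04,0.003,0,0,0,0,0.5],[-0.023,0.002,0,0,0,0,0.5],[0,0,0.03,0,0,0,0.5],[0,0,0.03,0,0,0,0.5],[0,0,0,0,0,0,0.5],[0,0,0,0,0,0,0.5],[0,0,0,0,0,0,0.5]]'>/dev/null; python3 to.py 0.4932 0.3323 0.1055 -92.6
```

```text
t 31.05 pos [0.4935 0.332  0.1929] rpy [ 1.799e+02  2.000e-02 -9.268e+01] F [-0.4 -0.1 -0. ] gap 0.753 gf 0.0
q [ 0.37  0.09 -0.04  1.45  0.   -1.15]
shift tool mm [-0.2  0.2 87.4] shift if turned first [-0.3  0.3 87.4]
rotvec deg [ 0.1   0.02 -0.08]
level deg [0.1  0.02 0.  ]
```

```bash
python3 -m pendant '[[0,0,0.03,0,0,0,0.5],[0,0,0.03,0,0,0,0.5],[0,0,0.019,0,0,0,0.5],[0,0,0.008,0,0,0,0.5],[0,0,0,0,0,0,0.5],[0,0,0,0,0,0,0.5],[0,0,0,0,0,0,-1],[0,0,0,0,0,0,-1],[0,0,0,0,0,0,-1],[0,0,0,0,0,0,-1],[0,0,-0.01,0,0,0,-1],[0,0,-0.03,0,0,0,-1],[0,0,-0.04,0,0,0,-1],[0,0,-0.04,0,0,0,-1],[0,0,-0.03,0,0,0,-1],[0,0,0,0,0,0,-1],[0,0,0,0,0,0,-1]]' 60; python3 to.py 0.5075 0.0685 0.25 -92.6
```

```text
t: 32.75
tool_pos: [0.4934, 0.3322, 0.255]
ee_rot: [3.139, 0.0, -1.617]
ft_force: [-0.0, -0.2, -4.1]
finger_gap: 0.443
grasp_force: 60.9
t 32.75 pos [0.4934 0.3322 0.255 ] rpy [ 1.7987e+02  1.0000e-02 -9.2660e+01] F [-0.  -0.2 -4.1] gap 0.443 gf 60.9
q [ 0.37  0.09  0.08  1.56  0.   -1.15]
shift tool mm [262.7 -26.3   4.9] shift if turned first [262.8 -26.1   5. ]
rotvec deg [ 0.13  0.01 -0.06]
level deg [0.13 0.01 0.  ]
```

```bash
python3 -m pendant '[[0.03,-0.003,0,0,0,0,-1],[0.045,-0.005,0,0,0,0,-1],[0.045,-0.005,0,0,0,0,-1],[0.045,-0.005,0,0,0,0,-1],[0.045,-0.005,0,0,0,0,-1],[0.035,-0.003,0,0,0,0,-1],[0.018,-0.0005,0,0,0,0,-1],[0,0,0,0,0,0,-1],[0,0,0,0,0,0,-1],[0,0,0,0,0,0,-1]]' >/dev/null; python3 to.py 0.5075 0.0685 0.107 -92.6
```

```text
t 33.75 pos [0.507  0.0689 0.2536] rpy [ 1.7973e+02  1.0000e-02 -9.2610e+01] F [-0.3 -0.  -3.7] gap 0.435 gf 61.0
q [-0.12 -0.16 -0.17  1.57 -0.   -1.65]
shift tool mm [  0.4  -1.2 146.6] shift if turned first [  0.4  -0.5 146.6]
rotvec deg [ 0.27  0.01 -0.01]
level deg [0.27 0.01 0.  ]
```

```bash
python3 -m pendant '[[0,0,0.03,0,0,0,-1],[0,0,0.04,0,0,0,-1],[0,0,0.03,0,0,0,-1],[0,0,0.01,0,0,0,-1],[0,0,0.01,0,0,0,-1],[0,0,0.01,0,0,0,-1],[0,0,0.008,0,0,0,-1],[0,0,0.005,0,0,0,-1],[0,0,0.003,0,0,0,-1],[0,0,0,0,0,0,-1],[0,0,0.002,0,0,0,-1],[0,0,0,0,0,0,-1],[0,0,0,0,0,0,0.2],[0,0,0,0,0,0,0.4],[0,0,0,0,0,0,0.5],[0,0,0,0,0,0,0.5]]'; python3 -m pendant '[[0,0,-0.03,0,0,0,0.5],[0,0,-0.04,0,0,0,0.5],[0,0,-0.04,0,0,0,0.5],[0,0,-0.035,0,0,0,0.5],[0,0,0,0,0,0,0.5],[0,0,0,0,0,0,0.5]]'; python3 f.py 0.121 0.5075,0.068;python3 to.py 0.34 0.276 0.25 -92.6
```

```text
t: 35.35
tool_pos: [0.5073, 0.0679, 0.1067]
ee_rot: [3.139, -0.0, -1.617]
ft_force: [-0.2, -0.4, 0.4]
finger_gap: 0.755
grasp_force: 0.0
t: 35.95
tool_pos: [0.508, 0.068, 0.2522]
ee_rot: [3.14, -0.0, -1.617]
ft_force: [-0.0, -0.4, -1.2]
finger_gap: 0.749
grasp_force: 0.0
0.5075,0.068 1409 [0.5074 0.0689 0.0999]
t 36.0 pos [0.5075 0.068  0.251 ] rpy [ 1.7981e+02 -2.0000e-02 -9.2670e+01] F [ 0.5 -0.3 -0.6] gap 0.749 gf 0.0
q [-0.12 -0.16 -0.17  1.56 -0.   -1.65]
shift tool mm [-199.9  176.9    1.5] shift if turned first [-200.1  176.7    1. ]
rotvec deg [ 0.19 -0.02 -0.07]
level deg [ 0.19 -0.02 -0.  ]
```

```bash
python3 -m pendant '[[-0.03,0.022,0,0,0,0,0],[-0.035,0.026,0,0,0,0,-0.1],[-0.035,0.026,0,0,0,0,-0.1],[-0.035,0.026,0,0,0,0,-0.1],[-0.035,0.026,0,0,0,0,-0.1],[-0.029,0.022,0,0,0,0,-0.1],[0,0,0.03,0,0,0,-0.1],[0,0,0.03,0,0,0,-0.1],[0,0,0,0,0,0,-0.1],[0,0,0,0,0,0,-0.1],[0,0,0,0,0,0,-0.1]]' 40 >/dev/null; python3 to.py 0.369 0.2735 0.127 -92.6
```

```text
t 37.1 pos [0.3692 0.2737 0.1931] rpy [ 1.7988e+02  1.0000e-02 -9.2690e+01] F [0.4 0.3 0.3] gap 0.45 gf 0.0
q [ 0.35 -0.33 -0.43  1.48  0.   -1.17]
shift tool mm [ 0.2  0.1 66.1] shift if turned first [ 0.2  0.2 66.1]
rotvec deg [ 0.12  0.01 -0.09]
level deg [0.12 0.01 0.  ]
```

```bash
python3 -m pendant '[[0,0,0.03,0,0,0,-0.1],[0,0,0.025,0,0,0,-0.1],[0,0,0.011,0,0,0,-0.1],[0,0,0,0,0,0,-0.1],[0,0,0,0,0,0,-1],[0,0,0,0,0,0,-1],[0,0,0,0,0,0,-1],[0,0,0,0,0,0,-1],[0,-0.005,0,0,0,0,-1],[0,-0.015,0,0,0,0,-1],[0,-0.015,0,0,0,0,-1],[0,-0.015,0,0,0,0,-1],[0,-0.015,0,0,0,0,-1],[0,-0.015,0,0,0,0,-1],[0,-0.015,0,0,0,0,-1],[0,-0.015,0,0,0,0,-1],[0,-0.015,0,0,0,0,-1],[0,-0.015,0,0,0,0,-1],[0,-0.01,0,0,0,0,-1],[0,0,0,0,0,0,-1]]' 40; python3 to.py 0.5215 0.266 0.127 -92.6
```

```text
t: 39.1
tool_pos: [0.5204, 0.2672, 0.1277]
ee_rot: [-3.142, 0.001, -1.618]
ft_force: [2.0, 0.8, 6.3]
finger_gap: 0.101
grasp_force: 40.3
t 39.1 pos [0.5204 0.2672 0.1277] rpy [-1.800e+02  7.000e-02 -9.268e+01] F [2.  0.8 6.3] gap 0.101 gf 40.3
q [ 0.25  0.07 -0.17  1.33  0.   -1.27]
shift tool mm [ 1.1 -1.2  0.7] shift if turned first [ 1.1 -1.2  0.7]
rotvec deg [-0.    0.07 -0.08]
level deg [-0.    0.07 -0.  ]
```

```bash
python3 -m pendant '[[0,-0.002,0,0,0,0,-1],[0,0,0,0,0,0,-1],[0,0,0,0,0,0,-0.1],[0,0,0,0,0,0,-0.1],[0,0,-0.03,0,0,0,-0.1],[0,0,-0.05,0,0,0,-0.1],[0,0,-0.05,0,0,0,0.5],[0,0,-0.03,0,0,0,1],[0,0,-0.02,0,0,0,1]]'; python3 -m pendant '[[0.03,0.002,0,0,0,-2.6,1],[0.045,0.007,0,0,0,0,1],[0.045,0.007,0,0,0,0,1],[0.045,0.007,0,0,0,0,1],[0.045,0.007,0,0,0,0,1],[0.045,0.007,0,0,0,0,1],[0.045,0.007,0,0,0,0,1],[0.045,0.007,0,0,0,0,1],[0.045,0.007,0,0,0,0,1],[0.045,0.007,0,0,0,0,1],[0.035,0.007,0,0,0,0,1],[0,0,0,0,0,0,1],[0,0,0,0,0,0,1],[0,0,0,0,0,0,1]]'>/dev/null; python3 c.py w7.png head_1 cup_1 lever_1_tip
```

```text
t: 40.0
tool_pos: [0.5215, 0.2669, 0.3087]
ee_rot: [-3.141, 0.001, -1.617]
ft_force: [1.0, 0.3, 0.1]
finger_gap: 0.936
grasp_force: 0.0
t 41.4 pos [ 0.4472 -0.2023  0.3058] rpy [179.83   0.   -90.02] F [ 0.3  0.5 -0.7] gap 0.998 gf 0.0
[-0.69 -0.21 -0.11  1.67 -0.   -2.26]
head_1 [(0.7, [0.3684, -0.3154, -0.0038]), (0.57, [0.4589, -0.3175, -0.0054])]
cup_1 [(0.81, [0.4524, -0.3744, 0.0186]), (0.73, [0.3651, -0.3746, 0.0145]), (0.57, [0.5348, -0.3833, 0.016])]
lever_1_tip [(0.76, [0.3654, -0.3131, 0.0639]), (0.41, [0.7217, 0.05, -0.0019])]
```

View pics/w7.png

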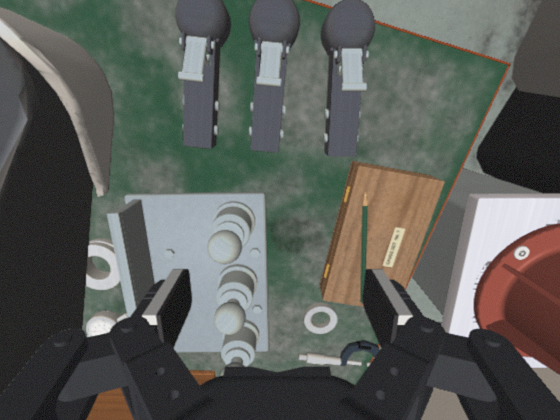

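The wrist view shows all three heads, cups at (200,20), (272,20) and (348,30), with tails toward the bar. All three studs are seated. I'll fit the head poses.

```bash
cat > hd.py <<'E'
from h import *
from scipy.optimize import least_squares
c=cap('wrist'); P=cloud(c)
m0=(P[:,1]<-.2)&(P[:,1]>-.46)&(P[:,0]>.25)&(P[:,0]<.75)
A=P[m0]
for p,x in tips('cup_1',c,.3):
    # neck top: z .032-.040, within 150 mm of the cup; tail part
    d=A[:,:2]-x[:2]; L=np.hypot(*d.T)
    N=A[(abs(A[:,2]-.036)<.004)&(L>.07)&(L<.16)]
    # keep the ones nearest a line from the cup
    th=np.arctan2(*(N[:,:2]-x[:2]).T[::-1]); N=N[abs(th-np.pi/2)<.45]
    for k in range(3):
        a=np.polyfit(N[:,1],N[:,0],1); N=N[abs(np.polyval(a,N[:,1])-N[:,0])<.02]
    r=cv2.minAreaRect((N[:,:2]*1000).astype(np.float32))
    a=np.polyfit(N[:,1],N[:,0],1); u=np.array([a[0],1])/np.hypot(a[0],1); mid=np.array([np.polyval(a,N[:,1].mean()),N[:,1].mean()])
    proj=(N[:,:2]-mid)@u; n=np.array([-u[1],u[0]]); w=(N[:,:2]-mid)@n; off=(np.percentile(w,1)+np.percentile(w,99))/2
    tail=mid+u*np.percentile(proj,99.5)+n*off
    C=A[(abs(A[:,2]-.045)<.004)&(L<.035)]
    f=lambda v:np.maximum(0,np.hypot(*(C[:,:2]-v).T)-.0295); cc=least_squares(f,x[:2]).x
    print(p,'cup net',x,'cupfit',cc.round(4),len(C),'yaw',np.degrees(np.arctan2(u[1],u[0])).round(2),'w',np.ptp(w).round(4),'tail',tail.round(4),'grasp',(tail-u*.042).round(4), 'rect',[np.round(q,1) for q in r],'cup->tail',np.linalg.norm(tail-cc).round(4), N[:,2].mean().round(4))
E
python3 hd.py
```

```text
0.83 cup net [ 0.5358 -0.3846  0.0198] cupfit [ 0.5364 -0.3777] 1270 yaw 92.41 w 0.0376 tail [ 0.5408 -0.2385] grasp [ 0.5425 -0.2805] rect [array([ 545. , -277.2]), array([77.9, 36.2]), np.float64(84.3)] cup->tail 0.1393 0.0353
0.79 cup net [ 0.4522 -0.3778  0.0193] cupfit [ 0.4527 -0.3711] 1406 yaw 86.06 w 0.0371 tail [ 0.4634 -0.2337] grasp [ 0.4606 -0.2756] rect [array([ 460.9, -271.7]), array([76.8, 35.9]), np.float64(84.9)] cup->tail 0.1378 0.0352
0.71 cup net [ 0.3618 -0.3747  0.0164] cupfit [ 0.3624 -0.3684] 1402 yaw 90.62 w 0.0366 tail [ 0.3647 -0.2275] grasp [ 0.3652 -0.2695] rect [array([ 365. , -267.3]), array([79.8, 36.3]), np.float64(89.9)] cup->tail 0.1409 0.0352
```

```bash
python3 -m pendant '[[0,0,0,0,0,5.4,0.5],[0.02,-0.03,0.02,0,0,0,0.5],[0.024,-0.037,0.04,0,0,0,0.5],[0.024,-0.037,0.04,0,0,0,0.5],[0,0,0.02,0,0,0,0.5],[0,0,0,0,0,0,0.5],[0,0,0,0,0,0,0.5],[0,0,0,0,0,0,0.5]]'>/dev/null; python3 to.py 0.5447 -0.2802 0.030 -95.4; python3 hd.py
```

```text
t 42.5 pos [ 0.5332 -0.272   0.2009] rpy [ 1.7999e+02 -1.3000e-01 -9.5440e+01] F [-0.6 -0.2  0.7] gap 0.752 gf 0.0
q [-0.69  0.09 -0.01  1.46 -0.   -2.16]
shift tool mm [  6.7 -12.3 170.9] shift if turned first [  7.1 -12.2 170.9]
rotvec deg [ 0.01 -0.13 -0.04]
level deg [ 0.01 -0.13 -0.  ]
0.86 cup net [ 0.5349 -0.3828  0.0197] cupfit [ 0.5353 -0.3765] 2388 yaw 95.22 w 0.0371 tail [ 0.5391 -0.2391] grasp [ 0.5429 -0.2809] rect [array([ 544.6, -277. ]), array([76.1, 35.6]), np.float64(84.8)] cup->tail 0.1375 0.0352
0.78 cup net [ 0.3611 -0.3758  0.0163] cupfit [ 0.3616 -0.3695] 2412 yaw 93.05 w 0.0387 tail [ 0.3636 -0.2279] grasp [ 0.3659 -0.2698] rect [array([ 365., -268.]), array([36.7, 82.3]), np.float64(0.2)] cup->tail 0.1416 0.035
0.55 cup net [ 0.4541 -0.376   0.0171] cupfit [ 0.4536 -0.3705] 2449 yaw 87.2 w 0.0383 tail [ 0.463  -0.2339] grasp [ 0.461  -0.2759] rect [array([ 460.9, -270.4]), array([73.8, 36.4]), np.float64(85.0)] cup->tail 0.1369 0.0351
```

```bash
python3 -m pendant '[[0.007,-0.012,0.03,0,0,0,0.5],[0,0,0.04,0,0,0,0.5],[0,0,0.03,0,0,0,0.5],[0,0,0,0,0,0,0.5],[0,0,0,0,0,0,0.5],[0,0,0,0,0,0,0.5]]'>/dev/null; python3 to.py 0.5444 -0.2807 0.030 -95.3
```

```text
t 43.2 pos [ 0.5448 -0.281   0.1014] rpy [-1.7998e+02 -1.5000e-01 -9.5460e+01] F [-0.5 -0.1  0.1] gap 0.752 gf 0.0
q [-0.69  0.17 -0.11  1.29 -0.   -2.16]
shift tool mm [-0.4  0.5 71.4] shift if turned first [-0.2  0.5 71.4]
rotvec deg [-0.02 -0.15 -0.16]
level deg [-0.02 -0.15  0.  ]
```

```bash
python3 -m pendant '[[0,0,0.03,0,0,0,0.5],[0,0,0.025,0,0,0,0.5],[0,0,0.012,0,0,0,0.5],[0,0,0.004,0,0,0,0.5],[0,0,0,0,0,0,0.5],[0,0,0,0,0,0,-1],[0,0,0,0,0,0,-1],[0,0,0,0,0,0,-1],[0,0,0,0,0,0,-1],[0,0,0,0,0,0,-1]]' 100;  python3 -m pendant '[[0,0,-0.01,0,0,0,-1],[0,0,-0.03,0,0,0,-1],[0,0,-0.04,0,0,0,-1],[0,0,-0.04,0,0,0,-1],[0,0,-0.04,0,0,0,-1],[0,0,-0.03,0,0,0,-1],[0,0,0,0,0,0,-1],[0,0,0,0,0,0,-1]]'; cat > v.py <<'E'
from h import *
import sys
c=cap('wrist'); 
if len(sys.argv)>1: save(c,sys.argv[1])
T=Tt(); P=cloud(c)
inv=lambda x:np.round((np.linalg.inv(T)@np.r_[x,1])[:3],4)
print('cup in tool',[(p,inv(x)) for p,x in tips('cup_1',c,.3)])
# pitch of held head: neck top points in tool frame, x .025..; cup top
Q=(np.linalg.inv(T)@np.c_[P,np.ones(len(P))].T).T[:,:3]
m=(abs(Q[:,1])<.014)&(Q[:,0]>.072)&(Q[:,0]<.13)&(Q[:,2]>-.06)&(Q[:,2]<.03); q=Q[m]
if len(q)>50:
    top=q[q[:,0]>.09]; h=np.percentile(top[:,2],50); print('cup-top median tool z',h.round(4),len(top))
    a=np.polyfit(top[abs(top[:,2]-h)<.004,0],top[abs(top[:,2]-h)<.004,2],1); print('slope deg',np.degrees(a[0]).round(2))
E
st=1; python3 to.py 0.6115 0.0691 0.20 -179.4; python3 v.py w8.png
```

```text
t: 44.2
tool_pos: [0.5443, -0.2807, 0.0291]
ee_rot: [3.141, -0.002, -1.666]
ft_force: [-1.4, 1.4, 6.2]
finger_gap: 0.407
grasp_force: 101.1
t: 45.0
tool_pos: [0.544, -0.2799, 0.2168]
ee_rot: [3.138, -0.0, -1.666]
ft_force: [0.1, -0.1, -6.6]
finger_gap: 0.405
grasp_force: 101.0
t 45.0 pos [ 0.544  -0.2799  0.2168] rpy [179.82  -0.   -95.46] F [ 0.1 -0.1 -6.6] gap 0.405 gf 101.0
q [-0.69  0.14  0.06  1.5  -0.   -2.16]
shift tool mm [-353.8  -34.1   16.6] shift if turned first [-71.2 348.2  16.8]
rotvec deg [ 0.14 -0.14 83.94]
level deg [ 0.18 -0.   -0.  ]
cup in tool [(0.73, array([ 0.1014, -0.0032,  0.0103])), (0.57, array([0.1066, 0.0786, 0.1982])), (0.56, array([0.113 , 0.1687, 0.204 ]))]
cup-top median tool z -0.0165 7873
slope deg -0.71
```

View pics/w8.png

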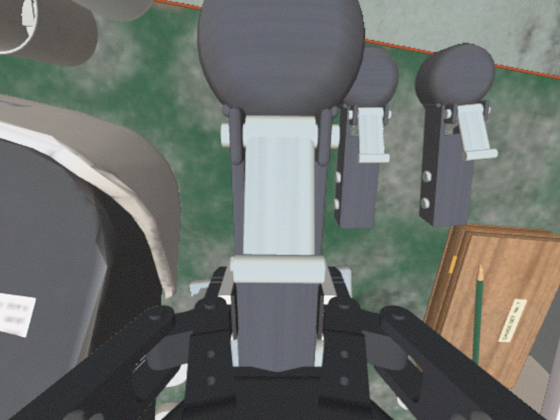

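The head is held square and level, cup at (283,40), with the other two still in place. I'll turn it and go over socket 1.

```bash
python3 -m pendant '[[0,0,0,0,0,4,-1],[0,0,0,0,0,8,-1],[0,0,0,0,0,8,-1],[0,0,0,0,0,8,-1],[0,0,0,0,0,8,-1],[0,0,0,0,0,8,-1],[0,0,0,0,0,8,-1],[0,0,0,0,0,8,-1],[0,0,0,0,0,8,-1],[0,0,0,0,0,8,-1],[0,0,0,0,0,6,-1],[0,0,0,0,0,2,-1]]'>/dev/null;  python3 -m pendant '[[-0.005,0.03,0,0,0,0,-1],[-0.008,0.04,0,0,0,0,-1],[-0.008,0.04,0,0,0,0,-1],[-0.008,0.04,0,0,0,0,-1],[-0.009,0.04,0,0,0,0,-1],[-0.009,0.04,0,0,0,0,-1],[-0.009,0.04,0,0,0,0,-1],[-0.009,0.04,0,0,0,0,-1],[-0.006,0.025,0,0,0,0,-1],[0,0.013,0,0,0,0,-1],[0,0,0,0,0,0,-1],[0,0,0,0,0,0,-1],[0,0,0,0,0,0,-1]]'; python3 to.py 0.6115 0.0698 0.113 -179.4; python3 v.py
```

```text
t: 47.6
tool_pos: [0.6114, 0.0676, 0.2164]
ee_rot: [-3.141, -0.004, -3.133]
ft_force: [-0.5, -0.0, -5.2]
finger_gap: 0.407
grasp_force: 101.3
t 47.6 pos [0.6114 0.0676 0.2164] rpy [-179.98   -0.23 -179.52] F [-0.5 -0.  -5.2] gap 0.407 gf 101.3
q [-0.1   0.15  0.08  1.5  -0.   -0.11]
shift tool mm [ -0.5   2.3 103.4] shift if turned first [-1.000e-01  2.200e+00  1.034e+02]
rotvec deg [-0.02 -0.23 -0.12]
level deg [-0.02 -0.23  0.  ]
cup in tool [(0.88, array([0.1022, 0.0021, 0.012 ]))]
cup-top median tool z -0.0148 7432
slope deg -0.27
```

```bash
python3 -m pendant '[[0,0.002,0.02,0,0,0,-1],[0,0,0.03,0,0,0,-1],[0,0,0.01,0,0,0,-1],[0,0,0.008,0,0,0,-1],[0,0,0.008,0,0,0,-1],[0,0,0.008,0,0,0,-1],[0,0,0.006,0,0,0,-1],[0,0,0.005,0,0,0,-1],[0,0,0.004,0,0,0,-1],[0,0,0.002,0,0,0,-1],[0,0,0,0,0,0,-1],[0,0,0,0,0,0,-1]]'
```

```text
t: 48.9
tool_pos: [0.6113, 0.0706, 0.1159]
ee_rot: [-3.141, -0.003, -3.132]
ft_force: [-1.7, -1.4, -6.5]
finger_gap: 0.405
grasp_force: 101.1
```

```bash
python3 -m pendant '[[0,-0.0005,0.002,0,0,0,-1],[0,0,0.001,0,0,0,-1],[0,0,0,0,0,0,-1],[0,0,0,0,0,0,-1]]'; python3 -m pendant '[[0,0,0,0,0,0,0.1],[0,0,0,0,0,0,0.3],[0,0,0,0,0,0,0.4],[0,0,0,0,0,0,0.4],[0,0,0,0,0,0,0.4]]'
```

```text
t: 49.3
tool_pos: [0.6115, 0.0702, 0.1131]
ee_rot: [-3.142, -0.003, -3.132]
ft_force: [-0.5, -0.3, -6.5]
finger_gap: 0.407
grasp_force: 101.3
t: 49.8
tool_pos: [0.6115, 0.0701, 0.1132]
ee_rot: [-3.142, -0.003, -3.132]
ft_force: [0.4, 0.3, 0.0]
finger_gap: 0.695
grasp_force: 0.0
```

```bash
python3 -m pendant '[[0,0,-0.03,0,0,0,0.4],[0,0,-0.04,0,0,0,0.4],[0,0,-0.04,0,0,0,0.4],[0,0,0,0,0,0,-1],[0.018,0,0,0,0,0,-1],[0.018,0,0,0,0,0,-1],[0,0,0,0,0,0,-1],[0,0,0,0,0,0,-1]]'>/dev/null; python3 to.py 0.5745 0.0695 0.158 -179.4; python3 c.py w9.png cup_1 head_1 lever_1_tip
```

```text
t 50.6 pos [0.576  0.0698 0.2231] rpy [-1.7999e+02 -1.4000e-01 -1.7947e+02] F [-0.4 -0.2 -0.1] gap -0.001 gf 0.0
q [-0.1   0.04 -0.03  1.5  -0.   -0.11]
shift tool mm [ 1.3 -0.3 65.1] shift if turned first [ 1.5 -0.3 65.1]
rotvec deg [-0.01 -0.14 -0.07]
level deg [-0.01 -0.14  0.  ]
t 50.6 pos [0.576  0.0698 0.2231] rpy [-1.7999e+02 -1.4000e-01 -1.7947e+02] F [-0.4 -0.2 -0.1] gap -0.001 gf 0.0
[-0.1   0.04 -0.03  1.5  -0.   -0.11]
cup_1 [(0.74, [0.5135, 0.0687, 0.1025])]
head_1 [(0.56, [0.5669, 0.0706, 0.0805])]
lever_1_tip []
```

View pics/w9.png

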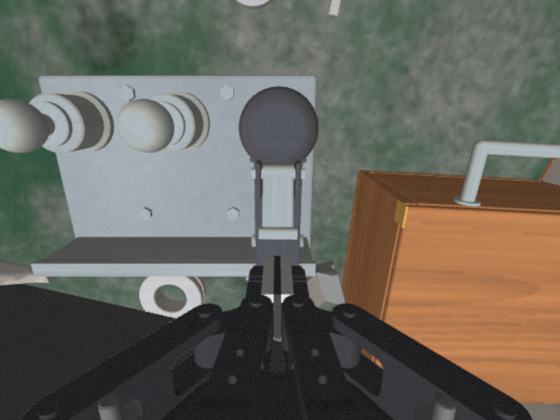

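The head sits on socket 1 with its cup at (278,125), level, and its lever raised. I'll press it.

```bash
python3 -m pendant '[[0.001,0,0.02,0,0,0,-1],[0,0,0.02,0,0,0,-1],[0,0,0.008,0,0,0,-1],[0,0,0.006,0,0,0,-1],[0,0,0.004,0,0,0,-1],[0,0,0.003,0,0,0,-1],[0,0,0.002,0,0,0,-1],[0,0,0,0,0,0,-1]]'
```

```text
t: 51.6
tool_pos: [0.5745, 0.0698, 0.1602]
ee_rot: [-3.141, -0.003, -3.132]
ft_force: [2.6, -0.2, 2.5]
finger_gap: 0.0
grasp_force: 1.4
```

```bash
python3 -m pendant '[[0,0,0.002,0,0,0,-1],[0,0,0.002,0,0,0,-1],[0,0,0,0,0,0,-1]]'
```

```text
t: 51.9
tool_pos: [0.5748, 0.0698, 0.1574]
ee_rot: [-3.141, -0.002, -3.132]
ft_force: [1.0, -0.3, 10.9]
finger_gap: -0.003
grasp_force: 5.5
```

```bash
python3 -m pendant '[[0,0,0.001,0,0,0,-1],[0,0,0.001,0,0,0,-1],[0,0,0,0,0,0,-1]]'; python3 -m pendant '[[0,0,-0.04,0,0,0,-1],[0,0,-0.04,0,0,0,-1],[0,0,-0.02,0,0,0,-1],[0,0,0,0,0,0,0.5],[0,0,0,0,0,0,0.5]]'; cat > lv.py <<'E'
from h import *
import sys
sx,sy=map(float,sys.argv[1:3]); c=cap('wrist'); P=cloud(c); th=np.radians(.57)
d=P[:,:2]-[sx,sy]; x=d[:,0]*np.cos(th)+d[:,1]*np.sin(th); y=-d[:,0]*np.sin(th)+d[:,1]*np.cos(th)
for a in range(-20,145,10):
    m=(abs(x-a/1000)<.004)&(abs(y)<.009)&(P[:,2]>.07); print(a,len(P[m]),P[m,2].mean().round(4) if m.any() else '',end=' | ')
m=(P[:,2]>.122)&(P[:,2]<.134)&(np.hypot(x,y)<.036); print('\ncup y/x',y[m].min().round(4),y[m].max().round(4),x[m].min().round(4))
print('cup',tips('cup_1',c,.3))
E
python3 lv.py 0.5075 0.0688; python3 to.py 0.45 -0.2 0.30 -90
```

```text
t: 52.2
tool_pos: [0.5749, 0.0698, 0.1569]
ee_rot: [-3.141, -0.001, -3.132]
ft_force: [-5.8, -0.7, 22.9]
finger_gap: 0.001
grasp_force: 11.3
t: 52.7
tool_pos: [0.5744, 0.0699, 0.2532]
ee_rot: [3.142, -0.005, -3.132]
ft_force: [0.4, 0.4, -0.9]
finger_gap: 0.335
grasp_force: 0.0
-20 228 0.1232 | -10 251 0.127 | 0 230 0.1273 | 10 228 0.1272 | 20 201 0.1244 | 30 236 0.1319 | 40 222 0.1319 | 50 315 0.1993 | 60 3585 0.3004 | 70 226 0.1336 | 80 29 0.1302 | 90 166 0.1182 | 100 152 0.1182 | 110 151 0.1182 | 120 142 0.1183 | 130 142 0.1183 | 140 138 0.1183 | 
cup y/x -0.0231 0.0247 -0.0233
cup []
t 52.8 pos [0.5739 0.0699 0.2521] rpy [ 179.98   -0.36 -179.46] F [-1.2 -0.7  0.7] gap 0.502 gf 0.0
q [-0.1   0.04  0.03  1.56 -0.   -0.11]
shift tool mm [ 126.8 -268.7  -47.2] shift if turned first [269.9 123.9 -47.9]
rotvec deg [  0.3   -0.27 -89.46]
level deg [ 0.02 -0.36 -0.  ]
```

Head one is down and level (neck top constant at 118 mm) with its lever flat. Next, the middle head.

```bash
python3 -m pendant '[[0,0,0,0,0,-8.5,0.5],[0,0,0,0,0,-8.5,0.5],[0,0,0,0,0,-8.5,0.5],[0,0,0,0,0,-8.5,0.5],[0,0,0,0,0,-8.5,0.5],[0,0,0,0,0,-8.5,0.5],[0,0,0,0,0,-8.5,0.5],[0,0,0,0,0,-8.5,0.5],[0,0,0,0,0,-8.5,0.5],[0,0,0,0,0,-8.5,0.5],[0.03,0.01,-0.01,0,0,-3,0.5],[0.045,0.02,-0.01,0,0,0,0.5],[0.045,0.02,-0.01,0,0,0,0.5],[0.045,0.02,-0.01,0,0,0,0.5],[0.045,0.02,0,0,0,0,0.5],[0.045,0.02,0,0,0,0,0.5],[0,0,0,0,0,0,0.5],[0,0,0,0,0,0,0.5],[0,0,0,0,0,0,0.5]]'>/dev/null; python3 hd.py; python3 to.py 0.4605 -0.275 0.1 -95
```

```text
0.87 cup net [ 0.3628 -0.3736  0.0144] cupfit [ 0.3633 -0.367 ] 643 yaw 90.35 w 0.037 tail [ 0.365  -0.2274] grasp [ 0.3653 -0.2694] rect [array([ 365.2, -266.3]), array([79.6, 36.7]), np.float64(89.6)] cup->tail 0.1396 0.0352
t 54.8 pos [ 0.4576 -0.1798  0.2939] rpy [ 1.7979e+02  3.0000e-02 -9.1350e+01] F [ 0.  -0.7 -0.2] gap 0.755 gf 0.0
q [-0.64 -0.21 -0.14  1.65 -0.   -2.19]
shift tool mm [ 95.2  -5.9 193.8] shift if turned first [ 94.6 -11.2 193.9]
rotvec deg [0.21 0.02 3.65]
level deg [0.21 0.03 0.  ]Traceback (most recent call last):
  File "hd.py", line 13, in <module>
    a=np.polyfit(N[:,1],N[:,0],1); N=N[abs(np.polyval(a,N[:,1])-N[:,0])<.02]
    raise TypeError("expected non-empty vector for x")
TypeError: expected non-empty vector for x
```

```bash
python3 c.py w10.png cup_1 head_1 stud_1
```

```text
t 54.8 pos [ 0.4576 -0.1798  0.2939] rpy [ 1.7979e+02  3.0000e-02 -9.1350e+01] F [ 0.  -0.7 -0.2] gap 0.755 gf 0.0
[-0.64 -0.21 -0.14  1.65 -0.   -2.19]
cup_1 [(0.88, [0.5101, 0.0682, 0.1024]), (0.71, [0.5055, -0.0325, 0.0011]), (0.64, [0.3635, -0.3734, 0.0145])]
head_1 [(0.87, [0.5662, 0.0722, 0.0792]), (0.75, [0.4567, -0.3158, 0.0012]), (0.6, [0.3612, -0.3122, -0.0007])]
stud_1 [(0.91, [0.5119, -0.132, 0.0188]), (0.57, [0.5056, -0.0346, 0.02]), (0.48, [0.5032, 0.0696, 0.0173])]
```

View pics/w10.png

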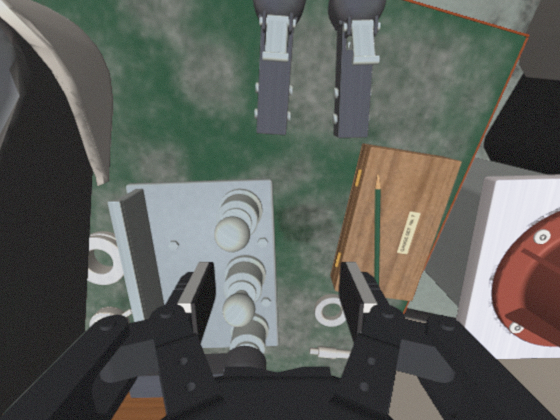

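Both waiting heads are where they were, at (275,70) and (355,75). I'll approach the middle one.

```bash
sed -i 's/^for p,x in tips.*/for p,x in [(p,x) for p,x in tips("cup_1",c,.3) if x[1]<-.25]:/' hd.py; python3 -m pendant '[[0.03,-0.004,0.02,0,0,3.6,0.5],[0.035,-0.004,0.04,0,0,0,0.5],[0.025,-0.002,0.03,0,0,0,0.5],[0,0,0.01,0,0,0,0.5],[0,0,0,0,0,0,0.5],[0,0,0,0,0,0,0.5],[0,0,0,0,0,0,0.5]]'>/dev/null; python3 hd.py; python3 to.py 0.4606 -0.2753 0.030 -94.9
```

```text
0.87 cup net [ 0.4519 -0.3759  0.0155] cupfit [ 0.4522 -0.3703] 2432 yaw 86.58 w 0.0366 tail [ 0.4628 -0.234 ] grasp [ 0.4603 -0.276 ] rect [array([ 460.7, -270.8]), array([74.4, 36. ]), np.float64(84.6)] cup->tail 0.1367 0.0351
0.78 cup net [ 0.3254 -0.3641  0.0158] cupfit [ 0.3263 -0.3581] 2338 yaw 92.62 w 0.0385 tail [ 0.3331 -0.2069] grasp [ 0.335  -0.2488] rect [array([ 335.2, -251.5]), array([38.5, 95.2]), np.float64(2.7)] cup->tail 0.1514 0.0352
t 55.8 pos [ 0.4615 -0.2691  0.1984] rpy [ 1.7993e+02 -1.0000e-01 -9.5000e+01] F [ 0.3 -0.5  0.1] gap 0.754 gf 0.0
q [-0.77 -0.1  -0.21  1.46 -0.   -2.26]
shift tool mm [  6.    0.2 168.4] shift if turned first [  6.3   0.4 168.4]
rotvec deg [ 0.07 -0.1  -0.1 ]
level deg [ 0.07 -0.1  -0.  ]
```

```bash
python3 -m pendant '[[0.0065,0.0005,0.04,0,0,0,0.5],[0,0,0.05,0,0,0,0.5],[0,0,0.04,0,0,0,0.5],[0,0,0.02,0,0,0,0.5],[0,0,0.012,0,0,0,0.5],[0,0,0.007,0,0,0,0.5],[0,0,0,0,0,0,0.5],[0,0,0,0,0,0,0.5]]'; python3 -m pendant '[[0,0,0,0,0,0,-1],[0,0,0,0,0,0,-1],[0,0,0,0,0,0,-1],[0,0,0,0,0,0,-1],[0,0,0,0,0,0,-1],[0,0,-0.01,0,0,0,-1],[0,0,-0.03,0,0,0,-1],[0,0,-0.04,0,0,0,-1],[0,0,-0.04,0,0,0,-1],[0,0,-0.04,0,0,0,-1],[0,0,-0.03,0,0,0,-1],[0,0,0,0,0,0,-1],[0,0,0,0,0,0,-1]]' 100; python3 v.py;python3 to.py 0.6125 -0.030 0.216 -179.45;
```

```text
t: 56.6
tool_pos: [0.46, -0.2764, 0.0293]
ee_rot: [3.14, -0.002, -1.659]
ft_force: [-0.3, -0.7, -0.1]
finger_gap: 0.747
grasp_force: 0.0
t: 57.9
tool_pos: [0.4597, -0.2755, 0.2173]
ee_rot: [3.138, -0.0, -1.659]
ft_force: [-0.8, 0.0, -7.3]
finger_gap: 0.406
grasp_force: 101.3
cup in tool [(0.87, array([ 0.0988, -0.0035,  0.0097])), (0.76, array([0.0965, 0.12  , 0.2013]))]
cup-top median tool z -0.0164 7872
slope deg -0.53
t 58.0 pos [ 0.459  -0.2749  0.2155] rpy [ 1.7967e+02  1.1000e-01 -9.5060e+01] F [ 0.1  0.2 -5.5] gap 0.406 gf 101.3
q [-0.78 -0.09 -0.17  1.49 -0.   -2.27]
shift tool mm [-257.5 -131.3   -0.7] shift if turned first [-155.8  243.4   -0.5]
rotvec deg [ 0.35 -0.15 84.39]
level deg [0.33 0.11 0.  ]
```

```bash
python3 -m pendant '[[0,0,0,0,0,4,-1],[0,0,0,0,0,8,-1],[0,0,0,0,0,8,-1],[0,0,0,0,0,8,-1],[0,0,0,0,0,8,-1],[0,0,0,0,0,8,-1],[0,0,0,0,0,8,-1],[0,0,0,0,0,8,-1],[0,0,0,0,0,8,-1],[0,0,0,0,0,8,-1],[0,0,0,0,0,6,-1],[0,0,0,0,0,2.4,-1]]'>/dev/null;  python3 -m pendant '[[-0.015,0.023,0,0,0,0,-1],[-0.025,0.04,0,0,0,0,-1],[-0.025,0.04,0,0,0,0,-1],[-0.025,0.04,0,0,0,0,-1],[-0.025,0.04,0,0,0,0,-1],[-0.02,0.035,0,0,0,0,-1],[-0.015,0.02,0,0,0,0,-1],[-0.005,0.007,0,0,0,0,-1],[0,0,0,0,0,0,-1],[0,0,0,0,0,0,-1],[0,0,0,0,0,0,-1]]'; python3 to.py 0.6122 -0.0302 0.113 -179.45; python3 v.py
```

```text
t: 60.3
tool_pos: [0.6119, -0.0303, 0.2169]
ee_rot: [-3.141, -0.004, -3.134]
ft_force: [0.3, -0.8, -4.6]
finger_gap: 0.406
grasp_force: 101.3
t 60.3 pos [ 0.6119 -0.0303  0.2169] rpy [-179.99   -0.22 -179.54] F [ 0.3 -0.8 -4.6] gap 0.406 gf 101.3
q [-0.26  0.14  0.07  1.5  -0.   -0.27]
shift tool mm [ -0.7   0.2 103.9] shift if turned first [-3.000e-01  1.000e-01  1.039e+02]
rotvec deg [-0.01 -0.22 -0.09]
level deg [-0.01 -0.22  0.  ]
cup in tool [(0.93, array([0.1014, 0.1019, 0.1166])), (0.83, array([0.1011, 0.0027, 0.014 ]))]
cup-top median tool z -0.0148 7441
slope deg 0.09
```

```bash
python3 -m pendant '[[0,0,0.02,0,0,0,-1],[0,0,0.03,0,0,0,-1],[0,0,0.01,0,0,0,-1],[0,0,0.008,0,0,0,-1],[0,0,0.008,0,0,0,-1],[0,0,0.008,0,0,0,-1],[0,0,0.006,0,0,0,-1],[0,0,0.005,0,0,0,-1],[0,0,0.004,0,0,0,-1],[0,0,0.003,0,0,0,-1],[0,0,0.001,0,0,0,-1],[0,0,0.001,0,0,0,-1],[0,0,0,0,0,0,-1],[0,0,0,0,0,0,-1]]'
```

```text
t: 61.8
tool_pos: [0.612, -0.0293, 0.1133]
ee_rot: [-3.141, -0.003, -3.132]
ft_force: [-3.7, -2.0, -5.9]
finger_gap: 0.407
grasp_force: 101.2
```

```bash
python3 -m pendant '[[0,0,0,0,0,0,0.1],[0,0,0,0,0,0,0.3],[0,0,0,0,0,0,0.4],[0,0,0,0,0,0,0.4],[0,0,0,0,0,0,0.4],[0,0,-0.03,0,0,0,0.4],[0,0,-0.04,0,0,0,0.4],[0,0,-0.04,0,0,0,0.4],[0,0,0,0,0,0,-1],[0.018,0,0,0,0,0,-1],[0.018,0,0,0,0,0,-1],[0,0,0,0,0,0,-1],[0,0,0,0,0,0,-1]]'; python3 lv.py 0.5085 -0.0312; python3 to.py 0.5755 -0.0305 0.157 -179.4
```

```text
t: 63.1
tool_pos: [0.5768, -0.0296, 0.2235]
ee_rot: [-3.141, -0.002, -3.132]
ft_force: [-0.1, 0.9, -0.0]
finger_gap: -0.002
grasp_force: 0.0
-20 338 0.1224 | -10 323 0.1269 | 0 317 0.1274 | 10 311 0.1272 | 20 249 0.1251 | 30 334 0.1314 | 40 330 0.1366 | 50 3031 0.2637 | 60 5653 0.2474 | 70 483 0.211 | 80 288 0.2458 | 90 184 0.1182 | 100 118 0.1181 | 110 0  | 120 0  | 130 0  | 140 0  | 
cup y/x -0.024 0.0242 -0.0224
cup [(0.91, array([ 0.5137, -0.0282,  0.0998])), (0.67, array([0.5133, 0.0715, 0.1019]))]
t 63.2 pos [ 0.577  -0.0296  0.2233] rpy [-1.7999e+02 -1.6000e-01 -1.7946e+02] F [-0.5  0.1  0.3] gap -0.002 gf 0.0
q [-0.28  0.04 -0.03  1.5  -0.   -0.29]
shift tool mm [ 1.4 -0.9 66.3] shift if turned first [ 1.5 -0.9 66.3]
rotvec deg [-0.01 -0.16 -0.06]
level deg [-0.01 -0.16  0.  ]
```

```bash
python3 -m pendant '[[0.001,-0.001,0.02,0,0,0,-1],[0,0,0.02,0,0,0,-1],[0,0,0.008,0,0,0,-1],[0,0,0.006,0,0,0,-1],[0,0,0.005,0,0,0,-1],[0,0,0.004,0,0,0,-1],[0,0,0.002,0,0,0,-1],[0,0,0.002,0,0,0,-1],[0,0,0.001,0,0,0,-1],[0,0,0,0,0,0,-1]]'
```

```text
t: 64.2
tool_pos: [0.5758, -0.0307, 0.1573]
ee_rot: [-3.141, -0.001, -3.132]
ft_force: [-1.4, 1.3, 14.0]
finger_gap: -0.001
grasp_force: 6.6
```

```bash
python3 -m pendant '[[0,0,0.001,0,0,0,-1],[0,0,0,0,0,0,-1]]'; python3 -m pendant '[[0,0,-0.04,0,0,0,-1],[0,0,-0.04,0,0,0,-1],[0,0,-0.02,0,0,0,-1],[0,0,0,0,0,0,0.5],[0,0,0,0,0,0,0.5]]'; python3 lv.py 0.5085 -0.0312;  python3 to.py 0.34 -0.2 0.29 -90; cat > hs.py <<'E'
from h import *
c=cap('scene'); print(tips('cup_1',c,.3),tips('head_1',c,.3))
E
python3 hs.py
```

```text
t: 64.4
tool_pos: [0.5758, -0.0307, 0.1571]
ee_rot: [-3.141, -0.001, -3.132]
ft_force: [-2.9, 1.7, 18.9]
finger_gap: 0.002
grasp_force: 9.5
t: 64.9
tool_pos: [0.5753, -0.0305, 0.2537]
ee_rot: [3.141, -0.004, -3.132]
ft_force: [-0.2, -0.5, 0.1]
finger_gap: 0.33
grasp_force: 0.0
-20 261 0.123 | -10 263 0.1269 | 0 234 0.1274 | 10 220 0.1272 | 20 196 0.1248 | 30 226 0.1318 | 40 210 0.1319 | 50 327 0.2021 | 60 3554 0.3004 | 70 234 0.1333 | 80 30 0.1308 | 90 169 0.1181 | 100 167 0.1182 | 110 156 0.1183 | 120 143 0.1183 | 130 143 0.1183 | 140 141 0.1184 | 
cup y/x -0.0243 0.0236 -0.0219
cup [(0.73, array([ 0.5136, -0.0294,  0.1001])), (0.6, array([0.509 , 0.0689, 0.1014]))]
t 65.0 pos [ 0.5748 -0.0304  0.2526] rpy [ 179.96   -0.35 -179.46] F [-0.5 -0.4  0.1] gap 0.508 gf 0.0
q [-0.28  0.04  0.02  1.56 -0.   -0.29]
shift tool mm [ 236.6 -167.4  -36.1] shift if turned first [169.6 234.8 -37.4]
rotvec deg [  0.3   -0.24 -89.46]
level deg [ 0.04 -0.35 -0.  ]
[(0.7, array([0.5082, 0.0723, 0.1021])), (0.61, array([ 0.5109, -0.0289,  0.1031])), (0.59, array([ 0.3225, -0.3598,  0.0199]))] [(0.91, array([0.5651, 0.0725, 0.082 ])), (0.89, array([ 0.5674, -0.026 ,  0.0794])), (0.77, array([ 0.3335, -0.2974, -0.0032])), (0.41, array([ 0.5102, -0.0303,  0.101 ]))]
```

```bash
python3 -m pendant '[[0,0,0,0,0,-7.5,0.5],[0,0,0,0,0,-8,0.5],[0,0,0,0,0,-8,0.5],[0,0,0,0,0,-8,0.5],[0,0,0,0,0,-8,0.5],[0,0,0,0,0,-8,0.5],[0,0,0,0,0,-8,0.5],[0,0,0,0,0,-8,0.5],[0,0,0,0,0,-8,0.5],[0,0,0,0,0,-8,0.5],[0.03,0.025,-0.01,0,0,0,0.5],[0.035,0.028,-0.01,0,0,0,0.5],[0.035,0.028,-0.01,0,0,0,0.5],[0.035,0.028,0,0,0,0,0.5],[0.035,0.028,0,0,0,0,0.5],[0.03,0.025,0,0,0,0,0.5],[0.02,0.016,0,0,0,0,0.5],[0,0,0,0,0,0,0.5],[0,0,0,0,0,0,0.5]]'>/dev/null; python3 hd.py; python3 to.py 0.341 -0.254 0.1 -100; python3 c.py w11.png head_1
```

```text
0.83 cup net [ 0.3305 -0.3659  0.015 ] cupfit [ 0.3314 -0.3603] 1491 yaw 88.25 w 0.0386 tail [ 0.3361 -0.2096] grasp [ 0.3348 -0.2516] rect [array([ 334.7, -251.8]), array([91.7, 38.4]), np.float64(88.7)] cup->tail 0.1508 0.0353
t 67.15 pos [ 0.3627 -0.216   0.2849] rpy [ 1.7981e+02 -1.0000e-02 -9.9930e+01] F [ 0.2  0.5 -0.1] gap 0.749 gf 0.0
q [-0.85 -0.43 -0.33  1.67 -0.   -2.25]
shift tool mm [ 41.1  14.2 184.9] shift if turned first [ 41.2  14.8 184.9]
rotvec deg [ 0.19 -0.01  0.07]
level deg [ 0.19 -0.01 -0.  ]
t 67.15 pos [ 0.3627 -0.216   0.2849] rpy [ 1.7981e+02 -1.0000e-02 -9.9930e+01] F [ 0.2  0.5 -0.1] gap 0.749 gf 0.0
[-0.85 -0.43 -0.33  1.67 -0.   -2.25]
head_1 [(0.78, [0.3309, -0.3009, -0.0018]), (0.58, [0.5674, 0.0729, 0.0807])]
```

View pics/w11.png

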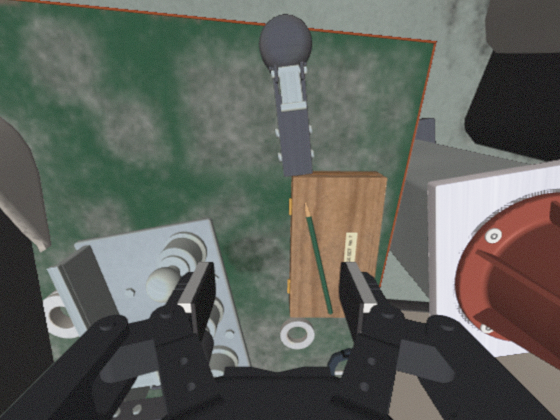

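The third head lies with cup (286,42) and tail end (299,172) at the edge of the wooden box. I'll fit it using the mask only.

```bash
cat > hm.py <<'E'
from h import *
c=cap('wrist')
for d in arm.masks_of('head_1',c):
    m=cv2.erode(d['region'].astype(np.uint8),np.ones((3,3)))>0
    Q=cloud(c,m)
    if d['p']<.3 or np.median(Q[:,1])>-.2: continue
    N=Q[abs(Q[:,2]-.0353)<.003]; C=Q[(Q[:,2]>.042)&(Q[:,2]<.05)]
    r=cv2.minAreaRect((N[:,:2]*1000).astype(np.float32)); print(d['p'],len(N),[np.round(q,1) for q in r],'ymax',np.percentile(N[:,1],99.5))
    N2=N[(N[:,1]>-.29)]
    for k in range(-290,-205,10):
        s=N[abs(N[:,1]-k/1000)<.005]
        if len(s)>10: print(k,len(s),s[:,0].min().round(4),s[:,0].max().round(4))
E
python3 hm.py
```

```text
0.57 2362 [array([ 337.2, -302.2]), array([172.1,  54.6]), np.float64(82.1)] ymax -0.21817438835694755
-290 193 0.3156 0.3497
-280 254 0.317 0.3515
-270 265 0.3163 0.352
-260 250 0.3164 0.3512
-250 251 0.3177 0.353
-240 248 0.3176 0.3536
-230 234 0.3192 0.3543
-220 161 0.3205 0.3544
```

```bash
python3 -m pendant '[[0,0,0,0,0,-6.4,0.5],[0.023,0.0125,0.02,0,0,0,0.5],[0.023,0.0125,0.04,0,0,0,0.5],[0,0,0.03,0,0,0,0.5],[0,0,0.01,0,0,0,0.5],[0,0,0,0,0,0,0.5],[0,0,0,0,0,0,0.5],[0,0,0,0,0,0,0.5]]'>/dev/null; python3 hm.py; python3 to.py 0.3347 -0.2604 0.029 -93.5
```

```text
0.86 3328 [array([ 336.1, -303.4]), array([170.5,  54.6]), np.float64(83.0)] ymax -0.21834878936691632
-290 64 0.3157 0.3496
-280 396 0.3155 0.3515
-270 400 0.3155 0.351
-260 364 0.3178 0.3504
-250 362 0.3174 0.3528
-240 370 0.3176 0.3532
-230 336 0.318 0.3527
-220 223 0.3183 0.3517
t 68.25 pos [ 0.3348 -0.2612  0.1867] rpy [ 1.799e+02 -1.100e-01 -9.352e+01] F [0.2 0.8 0.6] gap 0.748 gf 0.0
q [-0.97 -0.45 -0.53  1.5  -0.   -2.48]
shift tool mm [-1.100e+00 -1.000e-01  1.576e+02] shift if turned first [ -0.8   0.2 157.7]
rotvec deg [ 0.1  -0.11 -0.02]
level deg [ 0.1  -0.11 -0.  ]
```

```bash
python3 -m pendant '[[-0.0005,0,0.04,0,0,0,0.5],[0,0,0.05,0,0,0,0.5],[0,0,0.035,0,0,0,0.5],[0,0,0.02,0,0,0,0.5],[0,0,0.008,0,0,0,0.5],[0,0,0.004,0,0,0,0.5],[0,0,0,0,0,0,0.5],[0,0,0,0,0,0,0.5]]'; python3 -m pendant '[[0,0,0,0,0,0,-1],[0,0,0,0,0,0,-1],[0,0,0,0,0,0,-1],[0,0,0,0,0,0,-1],[0,0,0,0,0,0,-1],[0,0,-0.01,0,0,0,-1],[0,0,-0.03,0,0,0,-1],[0,0,-0.04,0,0,0,-1],[0,0,-0.04,0,0,0,-1],[0,0,-0.04,0,0,0,-1],[0,0,-0.03,0,0,0,-1],[0,0,0,0,0,0,-1],[0,0,0,0,0,0,-1]]' 100; python3 v.py;python3 to.py 0.6133 -0.1302 0.216 -179.45;
```

```text
t: 69.05
tool_pos: [0.3344, -0.2612, 0.0297]
ee_rot: [3.14, -0.002, -1.633]
ft_force: [-0.0, 0.1, 0.8]
finger_gap: 0.753
grasp_force: 0.0
t: 70.35
tool_pos: [0.3343, -0.2601, 0.2176]
ee_rot: [3.138, 0.0, -1.633]
ft_force: [-0.2, -1.0, -6.8]
finger_gap: 0.408
grasp_force: 102.5
cup in tool [(0.64, array([ 0.0411, -0.0042, -0.0375])), (0.62, array([ 0.1057, -0.0007,  0.0152]))]
cup-top median tool z -0.0161 7878
slope deg 0.28
t 70.45 pos [ 0.3338 -0.2595  0.2162] rpy [ 1.7972e+02  1.4000e-01 -9.3560e+01] F [-0.3  0.1 -5.6] gap 0.404 gf 102.4
q [-0.97 -0.45 -0.47  1.55 -0.   -2.48]
shift tool mm [-146.3 -270.9   -0.8] shift if turned first [-2.807e+02  1.266e+02  2.000e-01]
rotvec deg [ 0.33 -0.1  85.89]
level deg [0.28 0.14 0.  ]
```

```bash
python3 -m pendant '[[-0.002,-0.025,0,0,0,0,-1],[-0.002,-0.04,0,0,0,0,-1],[-0.002,-0.04,0,0,0,0,-1],[-0.002,-0.04,0,0,0,0,-1],[-0.002,-0.04,0,0,0,0,-1],[-0.002,-0.025,0,0,0,0,-1],[0,0,0,0,0,4,-1],[0,0,0,0,0,8,-1],[0,0,0,0,0,8,-1],[0,0,0,0,0,8,-1],[0,0,0,0,0,8,-1],[0,0,0,0,0,8,-1],[0,0,0,0,0,8,-1],[0,0,0,0,0,8,-1],[0,0,0,0,0,8,-1],[0,0,0,0,0,8,-1],[0,0,0,0,0,6,-1],[0,0,0,0,0,3.9,-1],[0,0,0,0,0,0,-1],[0,0,0,0,0,0,-1]]'>/dev/null; python3 to.py 0.6133 -0.1302 0.216 -179.45
```

```text
t 72.45 pos [ 0.5442 -0.261   0.2161] rpy [ 179.92   -0.27 -179.34] F [ 0.1  0.2 -5.9] gap 0.41 gf 102.8
q [-0.66  0.12  0.04  1.5  -0.   -0.67]
shift tool mm [-7.06e+01  1.30e+02 -1.00e-01] shift if turned first [-7.030e+01  1.301e+02  1.000e-01]
rotvec deg [ 0.08 -0.27  0.11]
level deg [ 0.08 -0.27 -0.  ]
```

```bash
python3 -m pendant '[[-0.015,0.02,0,0,0,0,-1],[-0.02,0.035,0,0,0,0,-1],[-0.02,0.04,0,0,0,0,-1],[-0.013,0.025,0,0,0,0,-1],[-0.002,0.01,0,0,0,0,-1],[0,0,0,0,0,0,-1],[0,0,0,0,0,0,-1],[0,0,0,0,0,0,-1]]'>/dev/null; python3 to.py 0.6133 -0.1302 0.113 -179.45; python3 v.py; python3 lv.py .5095 -.131 | tail -1; python3 f.py .121 .5095,-.131
```

```text
t 73.25 pos [ 0.613  -0.1319  0.2172] rpy [-179.98   -0.2  -179.51] F [ 0.2  0.1 -6.3] gap 0.406 gf 102.9
q [-0.42  0.19  0.12  1.5  -0.   -0.43]
shift tool mm [ -0.6   1.8 104.2] shift if turned first [ -0.3   1.7 104.2]
rotvec deg [-0.02 -0.2  -0.06]
level deg [-0.02 -0.2   0.  ]
cup in tool [(0.91, array([ 0.099 , -0.0045,  0.0143])), (0.81, array([0.1001, 0.101 , 0.1166]))]
cup-top median tool z -0.0147 7411
slope deg 0.74
-20 0  | -10 382 0.2322 | 0 1857 0.2326 | 10 1689 0.2325 | 20 1438 0.2312 | 30 1544 0.2347 | 40 1594 0.2411 | 50 1675 0.2464 | 60 1787 0.2518 | 70 1213 0.2598 | 80 1 0.2867 | 90 1961 0.2758 | 100 650 0.2234 | 110 615 0.2231 | 120 573 0.2232 | 130 527 0.2232 | 140 206 0.2232 | .5095,-.131 0 [ 0.5095 -0.131   0.101 ]Traceback (most recent call last):
  File "lv.py", line 7, in <module>
    m=(P[:,2]>.122)&(P[:,2]<.134)&(np.hypot(x,y)<.036); print('\ncup y/x',y[m].min().round(4),y[m].max().round(4),x[m].min().round(4))
                                                                          ~~~~~~~~^^
    return umr_minimum(a, axis, None, out, keepdims, initial, where)
ValueError: zero-size array to reduction operation minimum which has no identity
```

```bash
python3 -m pendant '[[0,0.0012,0.02,0,0,0,-1],[0,0,0.03,0,0,0,-1],[0,0,0.01,0,0,0,-1],[0,0,0.008,0,0,0,-1],[0,0,0.008,0,0,0,-1],[0,0,0.008,0,0,0,-1],[0,0,0.006,0,0,0,-1],[0,0,0.005,0,0,0,-1],[0,0,0.004,0,0,0,-1],[0,0,0.003,0,0,0,-1],[0,0,0.001,0,0,0,-1],[0,0,0.001,0,0,0,-1],[0,0,0,0,0,0,-1],[0,0,0,0,0,0,-1]]'
```

```text
t: 74.85
tool_pos: [0.6117, -0.1297, 0.1129]
ee_rot: [-3.141, -0.007, -3.132]
ft_force: [-8.4, -1.3, -3.4]
finger_gap: 0.403
grasp_force: 103.1
```

```bash
python3 -m pendant '[[0,0,0,0,0,0,0.1],[0,0,0,0,0,0,0.3],[0,0,0,0,0,0,0.4],[0,0,0,0,0,0,0.4],[0,0,0,0,0,0,0.4],[0,0,-0.03,0,0,0,0.4],[0,0,-0.04,0,0,0,0.4],[0,0,-0.04,0,0,0,0.4],[0,0,0,0,0,0,-1],[0.018,0,0,0,0,0,-1],[0.018,0,0,0,0,0,-1],[0,0,0,0,0,0,-1],[0,0,0,0,0,0,-1]]'; python3 lv.py 0.5095 -0.131; python3 to.py 0.5765 -0.1303 0.157 -179.4
```

```text
t: 76.15
tool_pos: [0.5777, -0.1299, 0.2235]
ee_rot: [-3.141, -0.002, -3.132]
ft_force: [-0.1, 0.7, -1.1]
finger_gap: -0.0
grasp_force: 0.0
-20 344 0.1224 | -10 322 0.1269 | 0 330 0.1275 | 10 297 0.1271 | 20 249 0.1252 | 30 321 0.1316 | 40 329 0.1371 | 50 3058 0.2637 | 60 5678 0.2469 | 70 464 0.2144 | 80 276 0.2459 | 90 195 0.1181 | 100 120 0.1181 | 110 0  | 120 0  | 130 0  | 140 0  | 
cup y/x -0.0246 0.0232 -0.0219
cup [(0.96, array([0.5099, 0.0707, 0.1039])), (0.64, array([ 0.5097, -0.0272,  0.0984])), (0.57, array([ 0.5139, -0.1319,  0.0937]))]
t 76.25 pos [ 0.578  -0.1299  0.2233] rpy [-1.7999e+02 -1.6000e-01 -1.7946e+02] F [-0.5 -0.4 -0.6] gap -0.002 gf 0.0
q [-0.44  0.08  0.01  1.51 -0.   -0.45]
shift tool mm [ 1.3 -0.4 66.4] shift if turned first [ 1.5 -0.4 66.3]
rotvec deg [-0.01 -0.16 -0.06]
level deg [-0.01 -0.16  0.  ]
```

Seated, with the same height profile as the others. I'll press the lever.

```bash
python3 -m pendant '[[0.001,0,0.02,0,0,0,-1],[0,0,0.02,0,0,0,-1],[0,0,0.008,0,0,0,-1],[0,0,0.006,0,0,0,-1],[0,0,0.005,0,0,0,-1],[0,0,0.004,0,0,0,-1],[0,0,0.002,0,0,0,-1],[0,0,0.002,0,0,0,-1],[0,0,0.001,0,0,0,-1],[0,0,0.001,0,0,0,-1],[0,0,0,0,0,0,-1]]'; python3 -m pendant '[[0,0,-0.04,0,0,0,-1],[0,0,-0.04,0,0,0,-1],[0,0,-0.02,0,0,0,-1],[0,0,-0.02,0,0,0,-1],[0.03,-0.01,-0.02,0,0,0,-1],[0.03,-0.01,-0.02,0,0,0,-1],[0.03,-0.01,-0.02,0,0,0,-1],[0,0,0,0,0,0,-1],[0,0,0,0,0,0,-1]]'; for s in "0.5075 0.0688" "0.5085 -0.0312" "0.5095 -0.131"; do python3 lv.py $s | head -2; done; python3 c.py w12.png cup_1; python3 -c "
from h import *
c=cap('scene'); save(c,'scene9.png'); cv2.imwrite('pics/crop9.png',cv2.resize(c['color'][80:290,200:400,::-1],None,fx=3,fy=2.8,interpolation=cv2.INTER_CUBIC)); print(tips('drawer_handle',c,.1),tips('cup_1',c))"
```

```text
t: 77.35
tool_pos: [0.5768, -0.1302, 0.1571]
ee_rot: [-3.14, -0.001, -3.132]
ft_force: [-3.5, 2.0, 17.8]
finger_gap: -0.004
grasp_force: 9.3
t: 78.25
tool_pos: [0.4868, -0.161, 0.3348]
ee_rot: [-3.141, -0.003, -3.133]
ft_force: [0.2, 0.5, -0.9]
finger_gap: -0.002
grasp_force: 0.0
-20 137 0.1232 | -10 109 0.1268 | 0 109 0.1273 | 10 97 0.127 | 20 79 0.1242 | 30 104 0.1317 | 40 92 0.1317 | 50 109 0.1292 | 60 120 0.1289 | 70 140 0.1309 | 80 8 0.1182 | 90 87 0.118 | 100 80 0.118 | 110 80 0.118 | 120 69 0.1183 | 130 72 0.1182 | 140 77 0.1185 | 
cup y/x -0.024 0.0228 -0.0245
-20 134 0.1227 | -10 113 0.1269 | 0 110 0.1275 | 10 110 0.1271 | 20 79 0.1251 | 30 120 0.1308 | 40 100 0.1318 | 50 109 0.1309 | 60 105 0.1302 | 70 121 0.1322 | 80 5 0.1311 | 90 76 0.1182 | 100 79 0.1181 | 110 75 0.1182 | 120 79 0.1182 | 130 73 0.1182 | 140 68 0.1182 | 
cup y/x -0.0243 0.023 -0.0217
-20 1114 0.3426 | -10 957 0.3411 | 0 110 0.1276 | 10 108 0.1273 | 20 77 0.1252 | 30 126 0.131 | 40 97 0.132 | 50 94 0.132 | 60 91 0.132 | 70 98 0.1328 | 80 7 0.1341 | 90 14 0.1183 | 100 10 0.1182 | 110 1 0.1191 | 120 0  | 130 0  | 140 0  | 
cup y/x -0.0257 0.0233 -0.0226
t 78.55 pos [ 0.4873 -0.1603  0.3338] rpy [ 179.95   -0.26 -179.42] F [ 0.3  0.6 -0.2] gap -0.001 gf 0.0
[-0.57 -0.12  0.01  1.71 -0.   -0.58]
cup_1 [(0.97, [0.5112, -0.0287, 0.1005]), (0.94, [0.5113, -0.1323, 0.0971]), (0.88, [0.5094, 0.0681, 0.1022])]
[(0.66, array([0.5189, 0.2622, 0.1202]))] [(0.92, array([ 0.512 , -0.0312,  0.1011])), (0.9, array([ 0.508 , -0.1261,  0.099 ])), (0.77, array([0.5106, 0.0727, 0.1006]))]
```

View pics/w12.png

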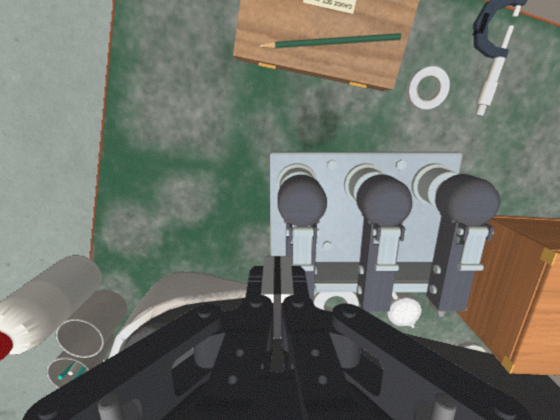

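View pics/crop9.png

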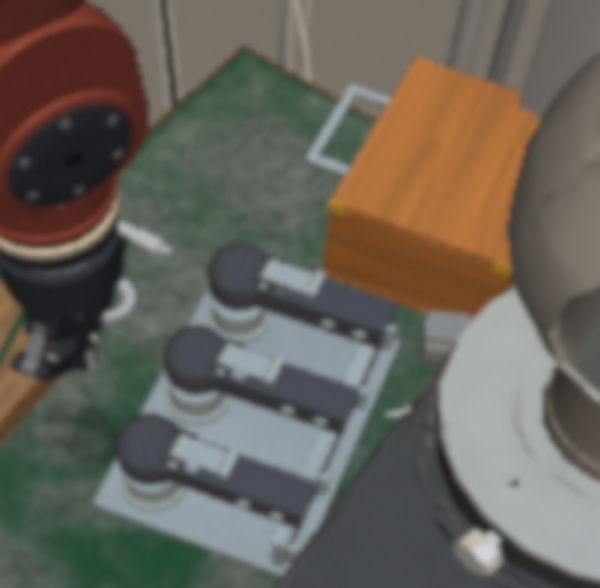

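Both views show the three heads seated at (300,200), (385,200) and (470,200), level on the rest with their levers flat. The drawer is shut, the dial is untouched and the arm is clear, so I'm handing in.

```bash
python3 -c "
from cell import arm
print(arm.sign_off())"
```

```text
the job is handed in; nothing more can be done
None
```

Job handed in at about 79 s: all three studs are seated home, the three heads are on their balls, level and latched, the drawer was pulled to its stop and shut again, and the dial was left untouched; sign-off returned no verdict, so this rests on my own camera checks.

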